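Top up and clamp the bike-light battery carrier

ROBOT

A 6-joint arm with a two-finger parallel gripper is mounted at the origin on the work surface. World frame = base frame: x ahead of the robot, y to its left, z up, the work surface at z = 0. Lengths are in m, angles in rad, forces in N, time in s.
With the tool pointing down it reaches from about 0.275 to 0.825 m from the base axis. Payload 4.9 kg.
Tool frame: the origin (TCP) lies midway between the tips of the shut fingers; the grasp point (between the pads) lies 19 mm behind it (bot.grip_depth is the distance from the TCP to the grasp point, in m); y points along the fingers, x is the direction in which the jaws open and shut, and the axes are right-handed (so a half turn about y gives the same grasp; the last joint's range is limited). The gripper opens to 85 mm and grips with 20 to 120 N. Pads are 22 mm wide; open, the fingers measure 114 mm over their backs; the gripper's body (76 mm by 85 mm) begins 54 mm behind the grasp point. The pads swing forward as they close: fully open they stand 13 mm farther back than shut.
Start: joints at [-1.287, 0.326, -0.193, 1.052, 0, 1.437], TCP at [0.223, -0.503, 0.198] pointing down, gripper open.
Joint ranges: [-2.65, 2.65], [-0.97, 1.79], [-1.3, 1.35], [-1.93, 2.1], [-1.47, 1.37], [-3.14, 3.14]. Speed limits (rad/s): [2.57, 2.57, 3.14, 3.14, 3.14, 3.14].

INTERFACE

Orientations are given as a unit quaternion [w, x, y, z].
In Python, from cell import bot gives the robot as it stands. Calls block until the motion is done:
- bot.move_pose(position, orientation): joint-space move of the TCP to a pose.
- bot.move_linear(position, speed=0.15, rotation=None, until_force=None): straight line of the TCP; rotation=None keeps the orientation; speed is the mean speed in m/s. With until_force (N) it stops when the force on the tool has changed by that much, and returns True; else False.
- bot.goto_joints(angles): joint-space move.
- bot.set_gripper(opening, grasp_force=None): opening from 0.0 (shut) to 1.0 (fully open); grasp_force is the grip in N (None keeps the last); returns when the fingers have stopped.
- bot.wait(seconds).
- bot.solve_ik(position, orientation): joint angles nearest the present ones, or None.
- bot.camera(name): name is "scene" or "side" or "wrist"; returns the picture (384x512x3 uint8, red, green, blue); there is no depth.
- bot.calibration(name): a dict with "mtx" (3x3 intrinsics, pixels), "extrinsics" (4x4, takes a point from world to camera coordinates); the wrist camera has in their place "hand_eye" (4x4, takes a point from camera to tool coordinates, whose origin is the TCP and whose axes are the tool frame's). Camera axes: x right, y down, z forward; pixel columns grow to the right and rows downward; lengths in m; the calibration is good to about 2 mm. A picture is of the moment at which its call begins: read the wrist's pose just before it. calibration takes no time and is no camera call.
A pose or a line that the arm cannot do raises bot.PlanningError and nothing moves.
- bot.close_job(): hands the job in, once; it reports no verdict.
Trained networks look in the newest picture that a camera, given by its name, has taken for a name from the list of things; names that differ only in an ending like _2 or _b are one class to them, and where a whole thing is asked for, a point or a joint stands for the part that bears it (a point fixed in the world has none). Each returns a list of dicts, best first, with "confidence" (0 to 1); they miss things now and then, are a little off and sometimes report something else, mostly with a low value. They report only what shows in the picture. A call takes as long as a camera call. They do not tell look-alikes from the thing itself.
- bot.search_frame(camera, thing): "bbox" ([left, top, width, height] in pixels, round what is visible of it).
Readings, each from a call of its own:
- bot.read_clock(): time.
- bot.read_joint_positions(): joint angles.
- bot.read_joint_vel(): joint speeds.
- bot.read_joint_efforts(): joint torques, N m.
- bot.read_position(): TCP position.
- bot.read_tool_rot(): TCP orientation.
- bot.read_ft_force(): force on the tool from outside, world axes, zero at the start.
- bot.read_moment(): the same for the moment, N m.
- bot.read_gripper_width(): opening from 0.0 (shut) to 1.0 (fully open).
Only numpy, scipy, OpenCV 4.12 (cv2) and the standard library are available. Lean on these libraries where they do the work, as an engineer would, in place of code of your own. Each camera call takes 0.05 s, during which the arm holds its last target.

TASK

Get the battery carrier on the bench ready for the courier bikes: draw the locking pin out of the carrier's side and park it in the open notch beside its bore, then slide the keeper bar fully back. Lay one spare battery pack from the mat flat in every empty cell, leaving the packs already there in their cells and any spares left over on the bench; then slide the keeper bar fully home over the packs and turn the clamp knob clockwise until it clicks past its detent. Leave the pin parked, and do not disturb the other things on the bench.

Things in the scene. Friction and masses are not known exactly. Their poses are not given: they have to be found in the camera images.
- carrier: Battery carrier, fixed: a grey tray 128 mm (x) by 256 mm (y) with five open cells side by side along y, an aluminium block with the pin's bore and the notch on its +y side, a grey knob block on its -y side. Origin under the tray's centre at bench height; x points away from the robot, z up; yaw up to 0.12 rad either way.
- cell0 (a point): Cell 0 of the carrier, counted from -y to +y (pitch 52 mm): a pocket 112 mm (x) by 36 mm (y), floor 10 mm above the bench, ribs 16 mm wide between cells and their tops 22 mm above the bench. The point is where a seated pack's centre is (23 mm above the bench; seated packs stand 14 mm above the ribs). A pack lies along carrier x.
- cell1 (a point): Cell 1 of the carrier, counted from -y to +y (pitch 52 mm): a pocket 112 mm (x) by 36 mm (y), floor 10 mm above the bench, ribs 16 mm wide between cells and their tops 22 mm above the bench. The point is where a seated pack's centre is (23 mm above the bench; seated packs stand 14 mm above the ribs). A pack lies along carrier x.
- cell2 (a point): Cell 2 of the carrier, counted from -y to +y (pitch 52 mm): a pocket 112 mm (x) by 36 mm (y), floor 10 mm above the bench, ribs 16 mm wide between cells and their tops 22 mm above the bench. The point is where a seated pack's centre is (23 mm above the bench; seated packs stand 14 mm above the ribs). A pack lies along carrier x.
- cell3 (a point): Cell 3 of the carrier, counted from -y to +y (pitch 52 mm): a pocket 112 mm (x) by 36 mm (y), floor 10 mm above the bench, ribs 16 mm wide between cells and their tops 22 mm above the bench. The point is where a seated pack's centre is (23 mm above the bench; seated packs stand 14 mm above the ribs). A pack lies along carrier x.
- cell4 (a point): Cell 4 of the carrier, counted from -y to +y (pitch 52 mm): a pocket 112 mm (x) by 36 mm (y), floor 10 mm above the bench, ribs 16 mm wide between cells and their tops 22 mm above the bench. The point is where a seated pack's centre is (23 mm above the bench; seated packs stand 14 mm above the ribs). A pack lies along carrier x.
- pack0: A battery pack, a square aluminium bar 100 mm long (own x) and 26 x 26 mm across, with black end caps, 150 g. Origin at its centre. All nine packs are alike. If present, it starts in cell 0; absent in some starts (then None).
- pack1: A battery pack, a square aluminium bar 100 mm long (own x) and 26 x 26 mm across, with black end caps, 150 g. Origin at its centre. All nine packs are alike. If present, it starts in cell 1; absent in some starts (then None).
- pack2: A battery pack, a square aluminium bar 100 mm long (own x) and 26 x 26 mm across, with black end caps, 150 g. Origin at its centre. All nine packs are alike. If present, it starts in cell 2; absent in some starts (then None).
- pack3: A battery pack, a square aluminium bar 100 mm long (own x) and 26 x 26 mm across, with black end caps, 150 g. Origin at its centre. All nine packs are alike. If present, it starts in cell 3; absent in some starts (then None).
- pack4: A battery pack, a square aluminium bar 100 mm long (own x) and 26 x 26 mm across, with black end caps, 150 g. Origin at its centre. All nine packs are alike. If present, it starts in cell 4; absent in some starts (then None).
- pack5: A battery pack, a square aluminium bar 100 mm long (own x) and 26 x 26 mm across, with black end caps, 150 g. Origin at its centre. All nine packs are alike. A spare: starts lying on the 3 mm rubber mat at the right (-y), roughly along y.
- pack6: A battery pack, a square aluminium bar 100 mm long (own x) and 26 x 26 mm across, with black end caps, 150 g. Origin at its centre. All nine packs are alike. A spare: starts lying on the 3 mm rubber mat at the right (-y), roughly along y.
- pack7: A battery pack, a square aluminium bar 100 mm long (own x) and 26 x 26 mm across, with black end caps, 150 g. Origin at its centre. All nine packs are alike. A spare: starts lying on the 3 mm rubber mat at the right (-y), roughly along y.
- pack8: A battery pack, a square aluminium bar 100 mm long (own x) and 26 x 26 mm across, with black end caps, 150 g. Origin at its centre. All nine packs are alike. A spare: starts lying on the 3 mm rubber mat at the right (-y), roughly along y.
- keeper (a joint): Slide of the steel keeper bar, m: 0 = home across the cells' middles, 0.090 = fully back (carrier +x). Locked by the pin; else 2 N, stays put. Bar 32 mm wide, underside 42, top 58 mm above bench: a pack lying on a rib stops it. Handle: upright black block 16 mm thick (carrier x), 70 mm long (y), 58 to 90 mm above bench, centred at carrier x = joint value, y = 0.
- clamp (a joint): Angle of the clamp knob, rad, growing clockwise seen from above, 0 to 1.5. Sprung detent: rests near 0.15 (loose); the crest is at 0.75 (about 0.25 N m to pass); beyond it, it clicks on by itself to rest near 1.35 (clamped).
- clamp_grip (a point): Grip point on the knob's vertical axis, 78 mm above the bench: a black wing 66 mm long, 16 mm thick, from 58 to 90 mm above the bench. At joint value 0 the wing's length lies along the carrier's x; it turns with the knob.
- pin: Locking pin: steel shaft 12 mm thick, 70 mm long (own -y), square black grip 22 x 22 x 55 mm (own +y). Origin on the axis at the shoulder between them; balances 21 mm along -y. Starts level in a 15 mm square bore along carrier y, 50 mm above bench at carrier x = 0; block 42 mm thick, outer face at carrier y = 176 mm. Out along carrier +y, clear of everything after 75 mm.
- notch (a point): Parking notch: open-topped channel in the pin's block, 80 mm nearer the robot than the bore, along carrier y: 18 mm wide, 42 mm long, floor 44, walls 62 mm above bench. The point is on the block's outer (+y) face on a parked pin's axis (50 mm up). Parked: shaft level in the channel, grip outside (+y), shoulder (pin origin) at the face or up to 10 mm beyond.
- ratchet: Bystander: chrome ratchet handle 155 mm long, 36 mm head, 20 mm high, on the mat among the spares. Origin under its middle.
- hexholder: Bystander: green plastic hex key holder 45 x 85 mm, 50 mm high with keys up to 125 mm, behind the carrier on the left. Origin under its middle.
- pump: Bystander: small aluminium pump 200 mm long, 30 mm high, behind. Origin under its middle.
- reflector: Bystander: white round plastic reflector, 84 mm across, 15 mm high, behind the carrier. Origin under its middle.
There are look-alikes about, which are no part of the job. What is shaped like the pack0 but purple is not meant.

How it is judged:
On the way, in this order (a step that is already met when the one before it is completed fails the run):
1. the pin is out of its bore and parked in the side notch (x of pin in the frame of notch between -0.008 and 0.008 m and y of pin in the frame of notch between -0.006 and 0.018 m and z of pin in the frame of notch between -0.006 and 0.006 m and angle between the y axis of pin and the y axis of carrier, either way round below 0.2 rad), for 0.2 s.
2. the keeper bar is slid back (value of joint keeper above 0.075 m), for 0.2 s.
3. every cell holds a pack (((horizontal distance between pack0 and cell0 below 0.012 m and z of pack0 in the frame of cell0 between -0.005 and 0.005 m) or (horizontal distance between pack5 and cell0 below 0.012 m and z of pack5 in the frame of cell0 between -0.005 and 0.005 m) or (horizontal distance between pack6 and cell0 below 0.012 m and z of pack6 in the frame of cell0 between -0.005 and 0.005 m) or (horizontal distance between pack7 and cell0 below 0.012 m and z of pack7 in the frame of cell0 between -0.005 and 0.005 m) or (horizontal distance between pack8 and cell0 below 0.012 m and z of pack8 in the frame of cell0 between -0.005 and 0.005 m)) and ((horizontal distance between pack1 and cell1 below 0.012 m and z of pack1 in the frame of cell1 between -0.005 and 0.005 m) or (horizontal distance between pack5 and cell1 below 0.012 m and z of pack5 in the frame of cell1 between -0.005 and 0.005 m) or (horizontal distance between pack6 and cell1 below 0.012 m and z of pack6 in the frame of cell1 between -0.005 and 0.005 m) or (horizontal distance between pack7 and cell1 below 0.012 m and z of pack7 in the frame of cell1 between -0.005 and 0.005 m) or (horizontal distance between pack8 and cell1 below 0.012 m and z of pack8 in the frame of cell1 between -0.005 and 0.005 m)) and ((horizontal distance between pack2 and cell2 below 0.012 m and z of pack2 in the frame of cell2 between -0.005 and 0.005 m) or (horizontal distance between pack5 and cell2 below 0.012 m and z of pack5 in the frame of cell2 between -0.005 and 0.005 m) or (horizontal distance between pack6 and cell2 below 0.012 m and z of pack6 in the frame of cell2 between -0.005 and 0.005 m) or (horizontal distance between pack7 and cell2 below 0.012 m and z of pack7 in the frame of cell2 between -0.005 and 0.005 m) or (horizontal distance between pack8 and cell2 below 0.012 m and z of pack8 in the frame of cell2 between -0.005 and 0.005 m)) and ((horizontal distance between pack3 and cell3 below 0.012 m and z of pack3 in the frame of cell3 between -0.005 and 0.005 m) or (horizontal distance between pack5 and cell3 below 0.012 m and z of pack5 in the frame of cell3 between -0.005 and 0.005 m) or (horizontal distance between pack6 and cell3 below 0.012 m and z of pack6 in the frame of cell3 between -0.005 and 0.005 m) or (horizontal distance between pack7 and cell3 below 0.012 m and z of pack7 in the frame of cell3 between -0.005 and 0.005 m) or (horizontal distance between pack8 and cell3 below 0.012 m and z of pack8 in the frame of cell3 between -0.005 and 0.005 m)) and ((horizontal distance between pack4 and cell4 below 0.012 m and z of pack4 in the frame of cell4 between -0.005 and 0.005 m) or (horizontal distance between pack5 and cell4 below 0.012 m and z of pack5 in the frame of cell4 between -0.005 and 0.005 m) or (horizontal distance between pack6 and cell4 below 0.012 m and z of pack6 in the frame of cell4 between -0.005 and 0.005 m) or (horizontal distance between pack7 and cell4 below 0.012 m and z of pack7 in the frame of cell4 between -0.005 and 0.005 m) or (horizontal distance between pack8 and cell4 below 0.012 m and z of pack8 in the frame of cell4 between -0.005 and 0.005 m))), for 0.2 s.
4. the keeper bar is home over the full cells (all of step 3 and value of joint keeper below 0.006 m), for 0.2 s.
5. the clamp knob has clicked past its detent, with the bar home (value of joint clamp above 1.15 rad and value of joint keeper below 0.006 m), for 0.2 s.
At the end, for the whole second after the job is handed in: Each cell holds a seated pack (12 mm sideways, 5 mm height), original packs in their own cells, left-over spares on bench or mat (centre below 30 mm); keeper within 6 mm of home, knob past 1.15 rad; pin in the notch (8 mm across, 6 in to 18 mm out, 6 mm height, 0.2 rad); at rest (all of step 1 and all of step 3 and all of step 5 and horizontal distance between pack0 and cell0 below 0.012 m and z of pack0 in the frame of cell0 between -0.005 and 0.005 m and horizontal distance between pack1 and cell1 below 0.012 m and z of pack1 in the frame of cell1 between -0.005 and 0.005 m and horizontal distance between pack2 and cell2 below 0.012 m and z of pack2 in the frame of cell2 between -0.005 and 0.005 m and horizontal distance between pack3 and cell3 below 0.012 m and z of pack3 in the frame of cell3 between -0.005 and 0.005 m and horizontal distance between pack4 and cell4 below 0.012 m and z of pack4 in the frame of cell4 between -0.005 and 0.005 m and ((horizontal distance between pack5 and cell0 below 0.012 m and z of pack5 in the frame of cell0 between -0.005 and 0.005 m) or (horizontal distance between pack5 and cell1 below 0.012 m and z of pack5 in the frame of cell1 between -0.005 and 0.005 m) or (horizontal distance between pack5 and cell2 below 0.012 m and z of pack5 in the frame of cell2 between -0.005 and 0.005 m) or (horizontal distance between pack5 and cell3 below 0.012 m and z of pack5 in the frame of cell3 between -0.005 and 0.005 m) or (horizontal distance between pack5 and cell4 below 0.012 m and z of pack5 in the frame of cell4 between -0.005 and 0.005 m) or height (world z) of pack5 below 0.03 m) and ((horizontal distance between pack6 and cell0 below 0.012 m and z of pack6 in the frame of cell0 between -0.005 and 0.005 m) or (horizontal distance between pack6 and cell1 below 0.012 m and z of pack6 in the frame of cell1 between -0.005 and 0.005 m) or (horizontal distance between pack6 and cell2 below 0.012 m and z of pack6 in the frame of cell2 between -0.005 and 0.005 m) or (horizontal distance between pack6 and cell3 below 0.012 m and z of pack6 in the frame of cell3 between -0.005 and 0.005 m) or (horizontal distance between pack6 and cell4 below 0.012 m and z of pack6 in the frame of cell4 between -0.005 and 0.005 m) or height (world z) of pack6 below 0.03 m) and ((horizontal distance between pack7 and cell0 below 0.012 m and z of pack7 in the frame of cell0 between -0.005 and 0.005 m) or (horizontal distance between pack7 and cell1 below 0.012 m and z of pack7 in the frame of cell1 between -0.005 and 0.005 m) or (horizontal distance between pack7 and cell2 below 0.012 m and z of pack7 in the frame of cell2 between -0.005 and 0.005 m) or (horizontal distance between pack7 and cell3 below 0.012 m and z of pack7 in the frame of cell3 between -0.005 and 0.005 m) or (horizontal distance between pack7 and cell4 below 0.012 m and z of pack7 in the frame of cell4 between -0.005 and 0.005 m) or height (world z) of pack7 below 0.03 m) and ((horizontal distance between pack8 and cell0 below 0.012 m and z of pack8 in the frame of cell0 between -0.005 and 0.005 m) or (horizontal distance between pack8 and cell1 below 0.012 m and z of pack8 in the frame of cell1 between -0.005 and 0.005 m) or (horizontal distance between pack8 and cell2 below 0.012 m and z of pack8 in the frame of cell2 between -0.005 and 0.005 m) or (horizontal distance between pack8 and cell3 below 0.012 m and z of pack8 in the frame of cell3 between -0.005 and 0.005 m) or (horizontal distance between pack8 and cell4 below 0.012 m and z of pack8 in the frame of cell4 between -0.005 and 0.005 m) or height (world z) of pack8 below 0.03 m) and linear speed of each of pack5, pack6, pack7, pack8, pin below 0.02 m/s); the robot touches nothing.
It fails at once if a pack that was already in the carrier is lifted out of its cell (z of pack0 in the frame of cell0 above 0.02 m or z of pack1 in the frame of cell1 above 0.02 m or z of pack2 in the frame of cell2 above 0.02 m or z of pack3 in the frame of cell3 above 0.02 m or z of pack4 in the frame of cell4 above 0.02 m).
It fails at once if a bystander is pushed more than 50 mm (distance of any of ratchet, hexholder, pump, reflector from where it was at the start of the episode above 0.05 m).
It fails at once if a bystander is tipped over (angle between any of ratchet, hexholder, pump, reflector's own z axis and vertical above 0.6 rad).
Of pack0, pack1, pack2, pack3, pack4 only 1 to 2 are there at a start; the rules pass over those that are not, and their reading is None.
At some moment in a run one of pack5, pack6, pack7, pack8 may be knocked a few centimetres aside while the robot is not near it.
Once in a run the grip may slacken for a moment while it holds something.
It also fails if it takes over 210 s, if anything falls off the work surface, if the arm or the gripper's body presses on something with over 40 N, if the wrist force passes 120 N, or if a joint passes its speed limit or range.

## Working session

There is one attempt and no reset: what is moved stays moved. The work goes in short steps, each a Python script; the robot and the scene stay as the last script left them, time stands still between calls to the robot, and variables do not carry over. Pictures are saved under pics/ and viewed, and the job is handed in when it is done.

```bash
ls -la; mkdir -p pics
python3 - <<'E'
from cell import bot
import cv2,numpy as np
np.set_printoptions(precision=4,suppress=True)
for n in ["scene","side","wrist"]:
    im=bot.camera(n); cv2.imwrite(f"pics/a_{n}.png",cv2.cvtColor(im,cv2.COLOR_RGB2BGR)); 
    c=bot.calibration(n); print(n,c)
print(bot.read_clock(),bot.read_position(),bot.read_tool_rot(),bot.grip_depth)
E
```

```text
total 12
drwxr-xr-x  3 agent agent 4096 Dec  7 03:48 .
drwxr-xr-x 23 root  root  4096 Dec  7 03:48 ..
drwxr-xr-x  2 agent agent 4096 Dec  7 03:48 pics
scene {'mtx': array([[373.9253,   0.    , 252.5542],
       [  0.    , 373.9253, 189.3642],
       [  0.    ,   0.    ,   1.    ]]), 'extrinsics': array([[-0.3761,  0.9266,  0.0014,  0.2812],
       [ 0.6582,  0.2682, -0.7034, -0.2613],
       [-0.6521, -0.2636, -0.7108,  1.3012],
       [ 0.    ,  0.    ,  0.    ,  1.    ]])}
side {'mtx': array([[487.9566,   0.    , 256.8838],
       [  0.    , 487.9566, 192.1845],
       [  0.    ,   0.    ,   1.    ]]), 'extrinsics': array([[-0.6979, -0.7162, -0.007 ,  0.327 ],
       [-0.4918,  0.4863, -0.7222,  0.3843],
       [ 0.5207, -0.5006, -0.6916,  1.0168],
       [ 0.    ,  0.    ,  0.    ,  1.    ]])}
wrist {'mtx': array([[321.2933,   0.    , 253.5012],
       [  0.    , 321.2933, 194.0938],
       [  0.    ,   0.    ,   1.    ]]), 'hand_eye': array([[ 1.    , -0.0004,  0.0003, -0.0003],
       [-0.0004, -0.3186,  0.9479, -0.1752],
       [-0.0003, -0.9479, -0.3186,  0.082 ],
       [ 0.    ,  0.    ,  0.    ,  1.    ]])}
0.15 [ 0.223  -0.5022  0.1976] [ 0.5931 -0.5925  0.3858 -0.3851] 0.0187
```

View pics/a_scene.png

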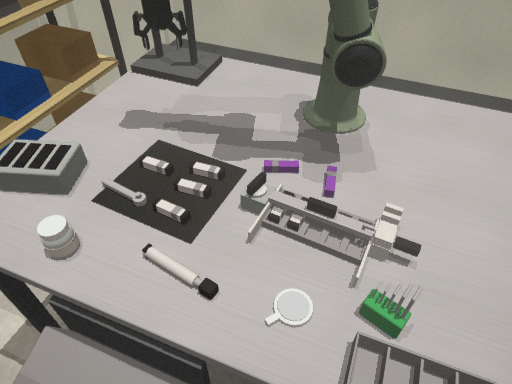

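View pics/a_side.png

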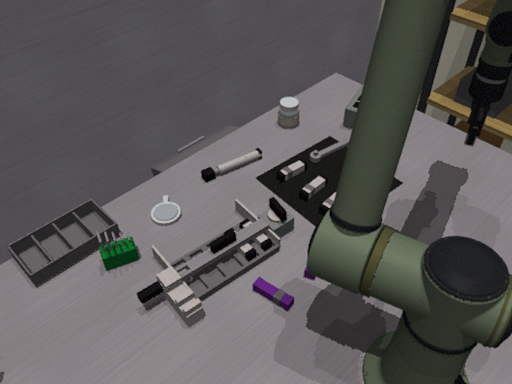

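View pics/a_wrist.png

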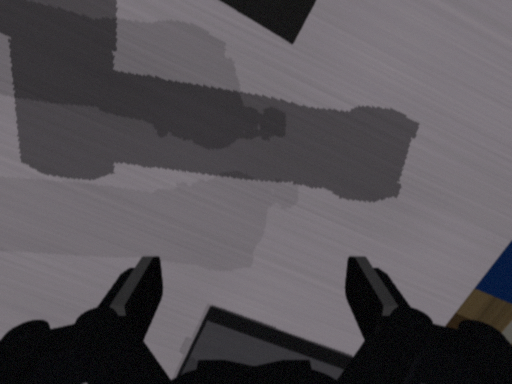

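Run:
```python
import cv2
a=cv2.imread("pics/a_scene.png")[140:290,225:435]; cv2.imwrite("pics/a_sc.png",cv2.resize(a,None,fx=3.8,fy=3.8,interpolation=cv2.INTER_CUBIC))
a=cv2.imread("pics/a_side.png")[180:330,120:320]; cv2.imwrite("pics/a_si.png",cv2.resize(a,None,fx=3.9,fy=3.9,interpolation=cv2.INTER_CUBIC))
```

```text
(no output)
```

View pics/a_sc.png

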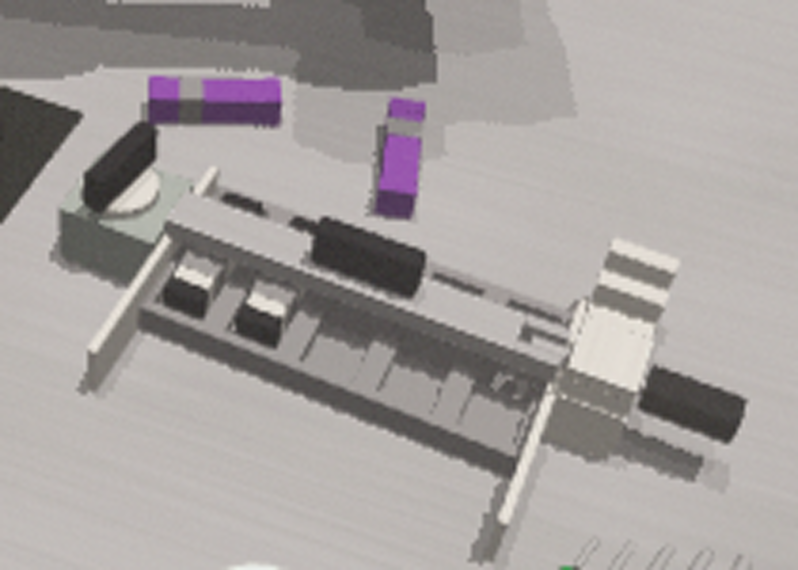

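View pics/a_si.png

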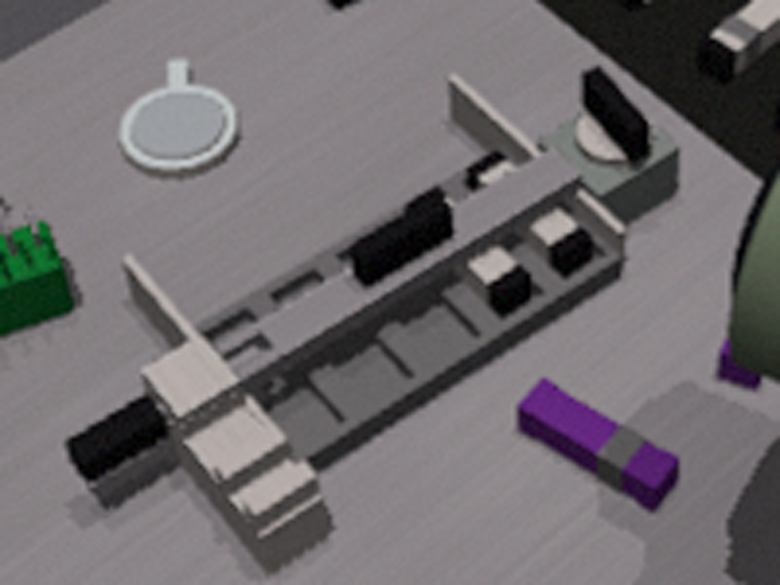

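```bash
cat > h.py <<'E'
import numpy as np, cv2
from scipy.spatial.transform import Rotation as R
from scipy.optimize import least_squares
from cell import bot
np.set_printoptions(precision=4,suppress=True)
def q2R(q): return R.from_quat([q[1],q[2],q[3],q[0]]).as_matrix()
def R2q(M): x,y,z,w=R.from_matrix(M).as_quat(); return [w,x,y,z]
def down(yaw):
    """tool z down; tool x (jaw direction) at angle yaw from world x; tool y = z cross x"""
    x=np.array([np.cos(yaw),np.sin(yaw),0]); z=np.array([0,0,-1.]); return R2q(np.c_[x,np.cross(z,x),z])
def cam(name,T=None):
    """K, 4x4 world->cam"""
    c=bot.calibration(name)
    if 'extrinsics' in c: return c['mtx'],c['extrinsics']
    return c['mtx'],np.linalg.inv(T@c['hand_eye'])
def tool():
    T=np.eye(4); T[:3,:3]=q2R(bot.read_tool_rot()); T[:3,3]=bot.read_position(); return T
def proj(KE,P):
    K,E=KE; P=np.atleast_2d(P); c=P@E[:3,:3].T+E[:3,3]; u=c@K.T; return u[:,:2]/u[:,2:]
def onplane(KE,uv,z):
    K,E=KE; uv=np.atleast_2d(uv); d=np.linalg.inv(K)@np.c_[uv,np.ones(len(uv))].T
    d=(E[:3,:3].T@d).T; o=-E[:3,:3].T@E[:3,3]; s=(z-o[2])/d[:,2]; return o+d*s[:,None]
def tri(obs):
    A=[]
    for (K,E),uv in obs:
        P=K@E[:3]; A+= [uv[0]*P[2]-P[0],uv[1]*P[2]-P[1]]
    v=np.linalg.svd(np.array(A))[2][-1]; return v[:3]/v[3]
def shot(name,fn,scale=1.5):
    T=tool() if name=='wrist' else None
    im=bot.camera(name); b=cv2.cvtColor(im,cv2.COLOR_RGB2BGR)
    cv2.imwrite(f"pics/{fn}.png",cv2.resize(b,None,fx=scale,fy=scale,interpolation=cv2.INTER_CUBIC))
    if T is not None: np.save(f"pics/{fn}_T.npy",T)
    return b,T
E
python3 - <<'E'
from h import *
sc=lambda u,v:(225+u/3.8,140+v/3.8); si=lambda u,v:(120+u/3.9,180+v/3.9)
S,D=cam('scene'),cam('side')
for n,a,b in [('handle',sc(370,255),si(402,240)),('gripend',sc(738,415),si(88,458)),('wingtopmid',sc(122,155),si(615,100))]:
    p=tri([(S,a),(D,b)]); print(n,p,proj(S,p)-a,proj(D,p)-b)
for cam_ in ['scene','side']:
  for t in ['carrier','pin','pack5','ratchet','keeper','clamp','notch','pack0']:
    print(cam_,t,[(np.round(r['bbox']),round(r['confidence'],2)) for r in bot.search_frame(cam_,t)])
E
```

```text
handle [0.5055 0.0801 0.0741] [[-0.8929 -0.7383]] [[-0.5603  0.3793]]
gripend [0.5257 0.3086 0.0515] [[-2.2321 -1.4253]] [[-1.5343  0.5846]]
wingtopmid [ 0.4899 -0.0948  0.0848] [[-0.8967 -0.8696]] [[-0.5278  0.4874]]
scene carrier [(array([241., 174., 160., 110.]), 0.77)]
scene pin [(array([366., 227.,  51.,  30.]), 0.8)]
scene pack5 [(array([264., 162.,  38.,  10.]), 0.98), (array([155., 198.,  37.,  26.]), 0.83), (array([137., 157.,  36.,  20.]), 0.81), (array([186., 160.,  40.,  23.]), 0.78), (array([173., 177.,  38.,  21.]), 0.75), (array([285., 196.,  22.,  35.]), 0.61), (array([324., 164.,  14.,  36.]), 0.61), (array([241., 174., 159., 115.]), 0.53), (array([266., 192.,  25.,  32.]), 0.48), (array([267., 286.,  45.,  43.]), 0.32)]
scene ratchet [(array([104., 180.,  41.,  28.]), 0.59), (array([248., 171.,  16.,  26.]), 0.53), (array([155., 198.,  38.,  28.]), 0.25)]
scene keeper [(array([267., 191., 108.,  48.]), 0.83), (array([188., 163.,  38.,  21.]), 0.21)]
scene clamp [(array([246., 172.,  20.,  24.]), 0.84), (array([240., 171., 164., 115.]), 0.72)]
scene notch [(array([24
[... 793 characters left out ...]
4.,  28.,  32.]), 0.56), (array([155., 198., 139., 127.]), 0.41)]
side ratchet [(array([310., 138.,  38.,  22.]), 0.88)]
side keeper [(array([177., 218.,  90.,  64.]), 0.79), (array([236., 244.,  21.,  18.]), 0.37)]
side clamp [(array([271., 199.,  18.,  25.]), 0.76), (array([152., 198., 142., 128.]), 0.5)]
side notch [(array([151., 195., 140., 130.]), 0.9), (array([278., 162.,  28.,  19.]), 0.33)]
side pack0 [(array([319., 198.,  15.,  21.]), 0.73), (array([275., 164.,  32.,  18.]), 0.73), (array([233., 231.,  25.,  30.]), 0.65), (array([251., 277.,  44.,  33.]), 0.63), (array([241., 220.,  32.,  30.]), 0.61), (array([298., 174.,  28.,  32.]), 0.56), (array([155., 198., 139., 127.]), 0.41)]
```

```bash
python3 - <<'E'
s=open('h.py').read()
a=s.index('def down');b=s.index('def cam(')
s=s[:a]+'''def down(yaw):
    """tool y down; tool x (jaw direction) at angle yaw from world x; tool z horizontal at yaw+90deg"""
    x=np.array([np.cos(yaw),np.sin(yaw),0]); y=np.array([0,0,-1.]); return R2q(np.c_[x,y,np.cross(x,y)])
'''+s[b:]
open('h.py','w').write(s)
E
python3 - <<'E'
from h import *
print(tool())
for p in [(.5,.08,.3),(.52,.28,.1),(.5,-.1,.1),(.3,-.3,.1)]:
  for y in [-.088,np.pi-.088,np.pi/2-.088,-np.pi/2-.088]:
    print(p,round(y,2),bot.solve_ik(list(p),down(y)))
bot.move_pose([.5,.08,.3],down(-.088))
b,T=shot('wrist','w1')
print(T[:3,3],bot.read_clock())
E
```

```text
[[ 0.4057  0.      0.914   0.2232]
 [-0.914  -0.      0.4057 -0.5027]
 [ 0.0001 -1.      0.      0.1982]
 [ 0.      0.      0.      1.    ]]
(0.5, 0.08, 0.3) -0.09 [ 0.0128  0.1961 -0.1071  1.2676  0.      1.6716]
(0.5, 0.08, 0.3) 3.05 [ 0.0128  0.1961 -0.1071  1.2676  0.     -1.47  ]
(0.5, 0.08, 0.3) 1.48 [ 0.0128  0.1961 -0.1071  1.2676  0.      0.1008]
(0.5, 0.08, 0.3) -1.66 [ 0.0128  0.1961 -0.1071  1.2676  0.     -3.0408]
(0.52, 0.28, 0.1) -0.09 [ 0.369   0.4795 -0.2234  0.8679  0.      2.0278]
(0.52, 0.28, 0.1) 3.05 [ 0.369   0.4795 -0.2234  0.8679  0.     -1.1138]
(0.52, 0.28, 0.1) 1.48 [ 0.369   0.4795 -0.2234  0.8679  0.      0.457 ]
(0.52, 0.28, 0.1) -1.66 [ 0.369   0.4795 -0.2234  0.8679  0.     -2.6846]
(0.5, -0.1, 0.1) -0.09 [-0.3422  0.3444 -0.4402  0.7862  0.      1.3166]
(0.5, -0.1, 0.1) 3.05 [-0.3422  0.3444 -0.4402  0.7862  0.     -1.825 ]
(0.5, -0.1, 0.1) 1.48 [-0.3422  0.3444 -0.4402  0.7862  0.     -0.2542]
(0.5, -0.1, 0.1) -1.66 [-0.3422  0.3444 -0.4402  0.7862  0.      2.8873]
(0.3, -0.3, 0.1) -0.09 [-0.9598  0.1993 -0.6471  0.7244  0.      0.699 ]
(0.3, -0.3, 0.1) 3.05 [-0.9598  0.1993 -0.6471  0.7244  0.     -2.4426]
(0.3, -0.3, 0.1) 1.48 [-0.9598  0.1993 -0.6471  0.7244  0.     -0.8718]
(0.3, -0.3, 0.1) -1.66 [-0.9598  0.1993 -0.6471  0.7244  0.      2.2698]
[0.5001 0.0792 0.2998] 3.325
```

View pics/w1.png

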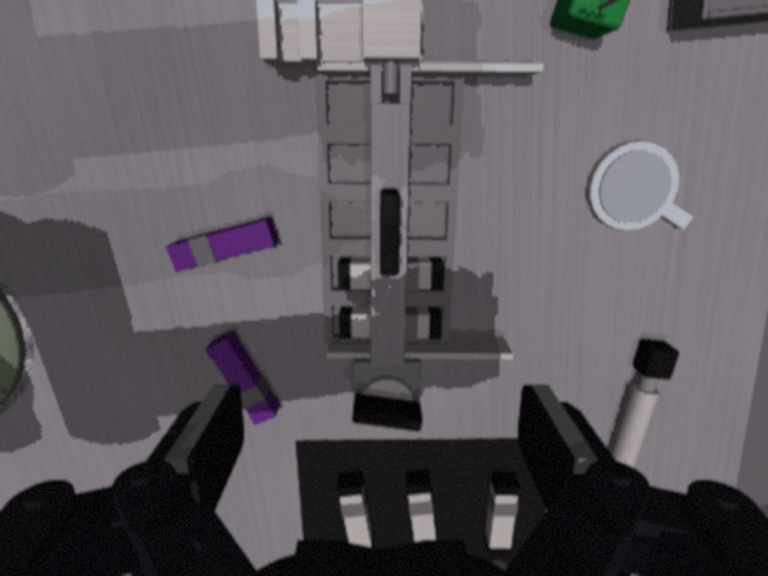

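```bash
cat > fit.py <<'E'
from h import *
import sys
T=np.load('pics/w1_T.npy'); W=cam('wrist',T); S,D=cam('scene'),cam('side')
def c2w(p,P): P=np.atleast_2d(P); c,s=np.cos(p[2]),np.sin(p[2]); return np.c_[p[0]+c*P[:,0]-s*P[:,1],p[1]+s*P[:,0]+c*P[:,1],P[:,2]]
obs=[]
def pk(j,pts):
    for (x,y),uv in zip([(-56,18),(56,18),(-56,-18),(56,-18)],pts): obs.append((W,[x/1e3,(-104+52*j+y)/1e3,.022],np.array(uv)/1.5))
pk(4,[(327,83),(453,83),(327,124),(453,125)]); pk(3,[(328,143),(452,143),(330,184),(450,185)]); pk(2,[(330,202),(448,202),(331,237),(446,239)])
sc=lambda u,v:np.array((225+u/3.8,140+v/3.8)); si=lambda u,v:np.array((120+u/3.9,180+v/3.9))
obs+=[(S,[0,0,.074],sc(370,255)),(D,[0,0,.074],si(402,240)),(S,[0,.231,.05],sc(735,412)),(D,[0,.231,.05],si(88,458))]
def res(p): return np.concatenate([proj(C,c2w(p,P))[0]-uv for C,P,uv in obs])
r=least_squares(res,[.505,.08,-.088],loss='soft_l1'); print(r.x); print(res(r.x).reshape(-1,2))
np.save('car.npy',r.x)
b=cv2.imread('pics/w1.png')
def line(C,P,img,col,f,off=(0,0)):
    uv=(proj(C,c2w(r.x,P))-off)*f; cv2.polylines(img,[np.round(uv*16).astype(int)],True,col,1,cv2.LINE_AA,4)
def rect(x0,x1,y0,y1,z): return np.array([(x0,y0,z),(x1,y0,z),(x1,y1,z),(x0,y1,z)])/1e3
def draw(C,img,f,off=(0,0)):
    for j in range(5):
        line(C,rect(-56,56,-122+52*j,-86+52*j,22),img,(0,255,0),f,off); line(C,rect(-56,56,-122+52*j,-86+52*j,10),img,(0,120,255),f,off)
    line(C,rect(-64,64,-128,128,22),img,(255,255,0),f,off); line(C,rect(-8,8,-35,35,90),img,(0,0,255),f,off)
    line(C,rect(-11,11,176,231,61),img,(0,0,255),f,off); line(C,rect(-89,-71,134,176,62),img,(255,0,255),f,off)
draw(W,b,1.5); cv2.imwrite('pics/w1o.png',b)
b=cv2.resize(cv2.imread('pics/a_scene.png')[140:290,225:435],None,fx=3.8,fy=3.8,interpolation=cv2.INTER_CUBIC); draw(S,b,3.8,(225,140)); cv2.imwrite('pics/sco.png',b)
E
python3 fit.py
```

```text
[ 0.5082  0.0782 -0.0911]
[[-1.1549 -1.6201]
 [ 1.2089 -1.4841]
 [-0.2094  0.4184]
 [-0.1645 -0.1205]
 [-0.4719  0.3055]
 [-0.0848  0.4299]
 [-0.93    0.1635]
 [-0.023  -0.3861]
 [-0.5553 -0.1976]
 [ 0.7661 -0.0835]
 [-0.4093  1.714 ]
 [ 0.919   0.4883]
 [-1.971  -0.1704]
 [-0.6849 -0.616 ]
 [-1.9579  0.8867]
 [-2.1785 -0.0821]]
```

View pics/w1o.png

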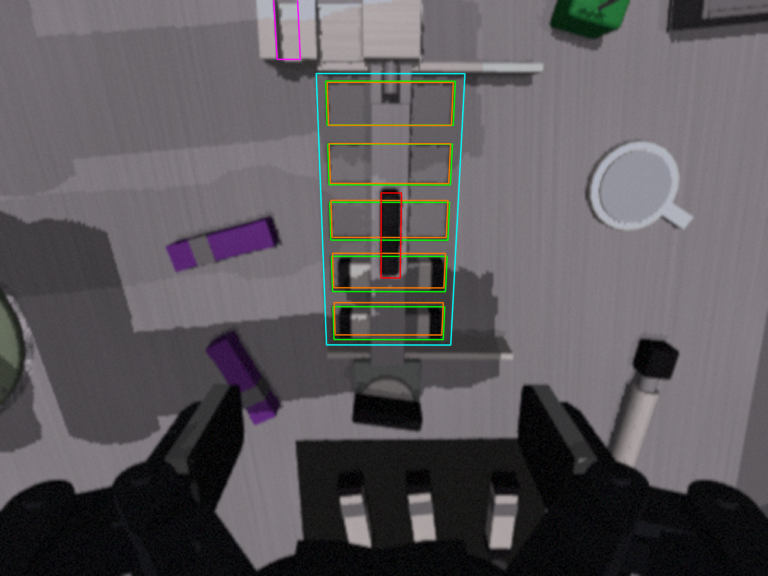

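View pics/sco.png

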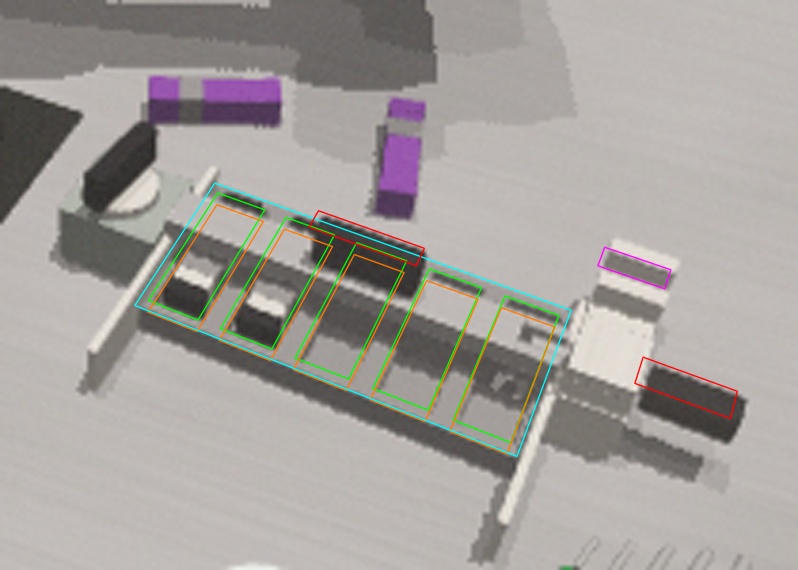

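```bash
cat >> h.py <<'E'
def car(): return np.load('car.npy')
def C(x,y,z,p=None):
    p=car() if p is None else p; c,s=np.cos(p[2]),np.sin(p[2]); return [p[0]+c*x-s*y,p[1]+s*x+c*y,z]
E
python3 - <<'E'
from h import *
bot.move_pose(C(-.03,.14,.2),down(car()[2]))
b,T=shot('wrist','w2')
print(T[:3,3],bot.read_clock())
E
```

```text
[0.4917 0.2197 0.2006] 4.1
```

View pics/w2.png

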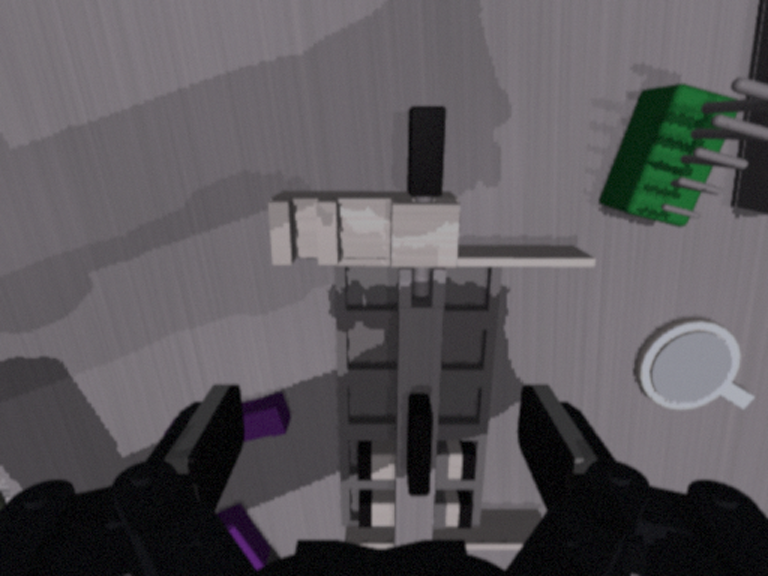

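```bash
cat > fit2.py <<'E'
exec(open('fit.py').read().split("obs=[]")[0])
T2=np.load('pics/w2_T.npy'); W2=cam('wrist',T2); obs=[]
def rect(x0,x1,y0,y1,z): return np.array([(x0,y0,z),(x1,y0,z),(x1,y1,z),(x0,y1,z)])/1e3
for C_,j,pts in [(W,4,[(327,83),(453,83),(327,124),(453,125)]),(W,3,[(328,143),(452,143),(330,184),(450,185)]),(W,2,[(330,202),(448,202),(331,237),(446,239)])]:
    for (x,y),uv in zip([(-56,18),(56,18),(-56,-18),(56,-18)],pts): obs.append((C_,[x/1e3,(-104+52*j+y)/1e3,.022],np.array(uv)/1.5))
for P,uv in [((-11,231,61),(411,107)),((11,231,61),(446,107)),((-8,35,90),(410,395)),((8,35,90),(432,395)),((-8,-35,90),(408,494)),((8,-35,90),(430,493)),
   ((-56,70,22),(346,308)),((-56,34,22),(347,362)),((-56,18,22),(348,366+14)) ][:8]:
    obs.append((W2,np.array(P)/1e3,np.array(uv)/1.5))
def res(p): return np.concatenate([proj(C_,c2w(p,P))[0]-uv for C_,P,uv in obs])
r=least_squares(res,[.505,.08,-.088],loss='soft_l1'); print(r.x); print(res(r.x).reshape(-1,2)[12:])
np.save('car.npy',r.x)
exec(open('fit.py').read().split("pics/w1.png')")[1].split("draw(W,b")[0])
b=cv2.imread('pics/w2.png'); draw(W2,b,1.5); cv2.imwrite('pics/w2o.png',b)
E
python3 fit2.py
```

```text
[ 0.5077  0.08   -0.0968]
[[ 0.0762  1.6949]
 [ 0.7132  1.8286]
 [ 0.5213 12.4934]
 [ 1.4302 12.5514]
 [ 0.2319  1.7909]
 [ 0.152   2.5046]
 [ 0.1797 12.933 ]
 [ 0.0221  4.0059]]
```

View pics/w2o.png

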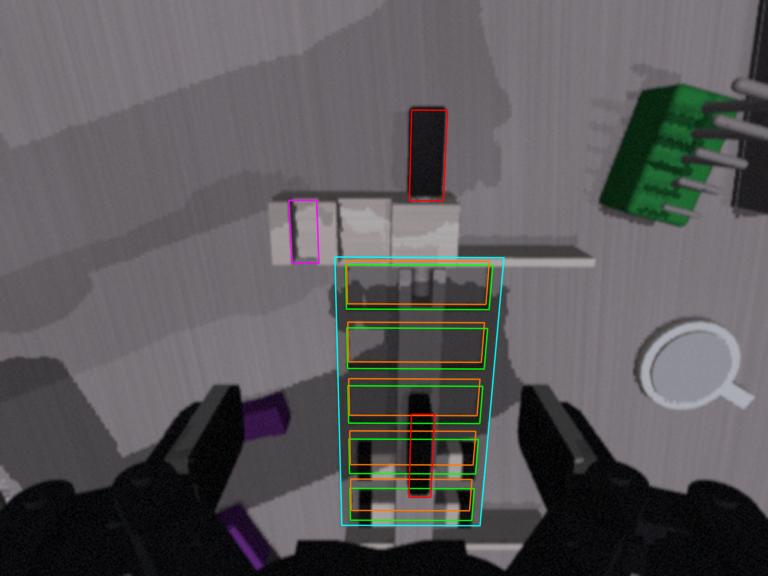

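```bash
python3 - <<'E'
s=open('fit2.py').read()
a=s.index("((-8,35,90)");b=s.index("   ((-56,70");c=s.index("]:\n    obs.append((W2")
s=s[:a]+"((-8,-35,90),(408,494)),((8,-35,90),(430,493)),((-56,86,22),(346,308)),((56,86,22),(491,308)),((-56,34,22),(348,367)),((56,34,22),(485,367))"+s[c:]
open('fit2.py','w').write(s)
E
python3 fit2.py
```

```text
[ 0.5082  0.0795 -0.0944]
[[ 0.0523  2.1656]
 [ 0.6816  2.2359]
 [ 0.8121  2.0859]
 [ 0.7282  2.7703]
 [ 0.2462  0.7827]
 [-1.2922  0.9776]
 [-0.2503  1.0501]
 [-0.4591  1.2129]]
```

View pics/w2o.png

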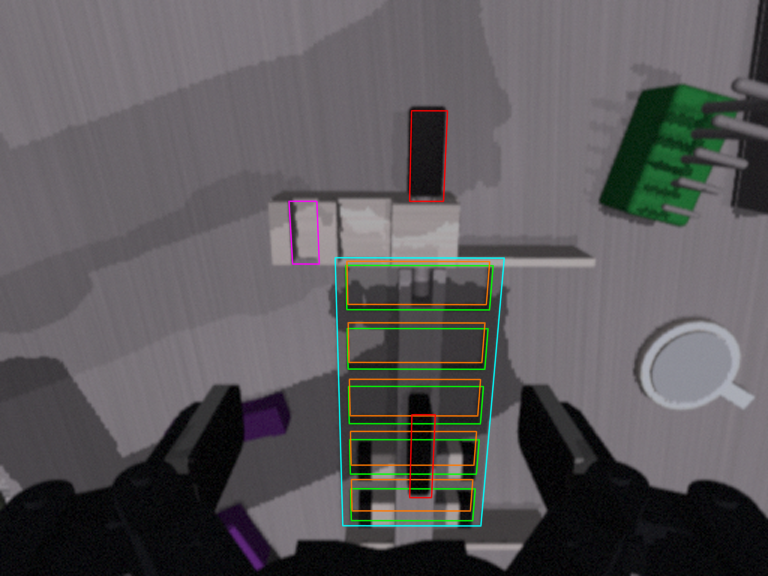

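```bash
cat > v.py <<'E'
import sys
E
python3 - <<'E'
from h import *
p=car(); p[1]+=.001; np.save('car.npy',p)
q=down(p[2])
bot.move_pose(C(0,.196,.14),q)
bot.set_gripper(.6,60)
print(bot.move_linear(C(0,.196,.032),.08,until_force=8), bot.read_position())
bot.set_gripper(0,60); print(bot.read_gripper_width(),bot.read_ft_force())
shot('scene','s3'); shot('wrist','w3'); shot('side','d3')
print(bot.read_clock())
E
```

```text
False [0.5272 0.2759 0.0326]
-0.0011086191511095007 [ 0.3383 -0.3509  0.3905]
7.1667
```

View pics/w3.png

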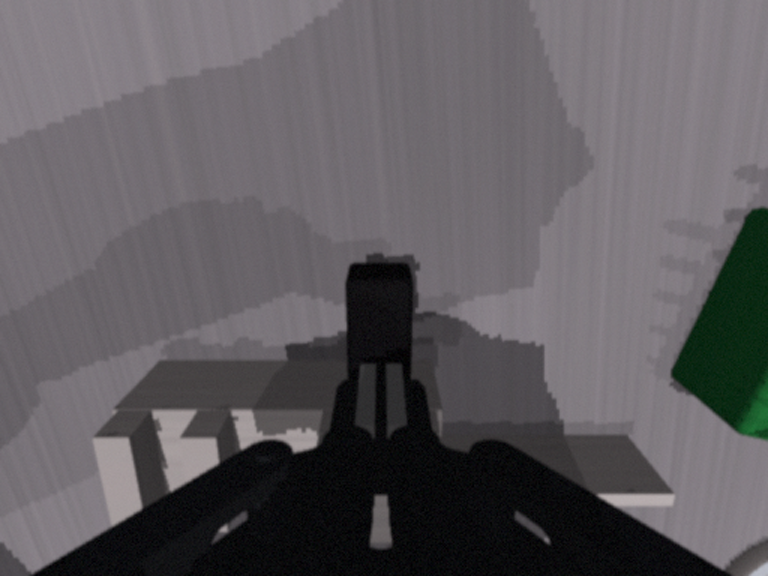

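View pics/d3.png

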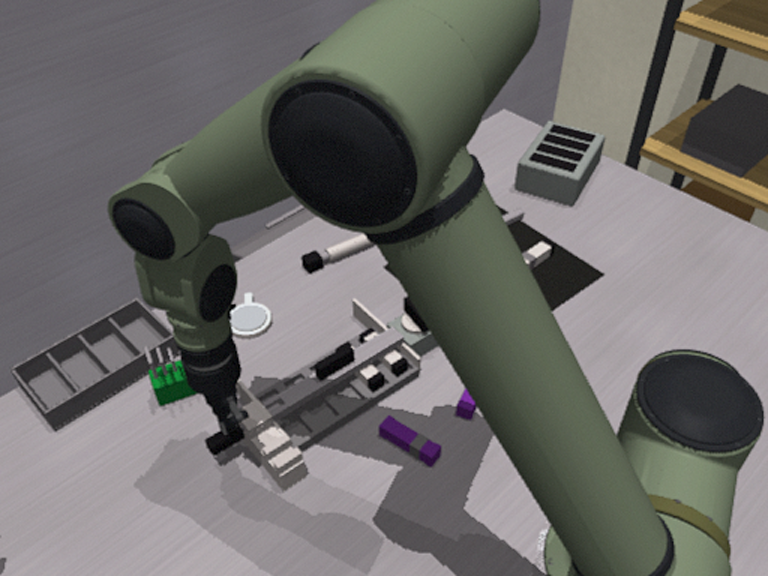

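Run:
```python
from h import *
W=cam('wrist',np.load('pics/w3_T.npy'))
for P in [(-.011,.231,.061),(.011,.231,.061),(-.011,.176,.061),(.011,.176,.061),(-.011,.231,.039),(.011,.231,.039),(-.089,.176,.062),(-.071,.176,.062)]: print(P,proj(W,C(*P))*1.5)
print('tcp',proj(W,np.load('pics/w3_T.npy')[:3,3])*1.5)
print(bot.read_gripper_width(),bot.read_position())
b,_=shot('wrist','w3b')
```

```text
(-0.011, 0.231, 0.061) [[346.2818 285.2861]]
(0.011, 0.231, 0.061) [[415.3105 285.2589]]
(-0.011, 0.176, 0.061) [[349.8092 432.6668]]
(0.011, 0.176, 0.061) [[411.7591 432.6368]]
(-0.011, 0.231, 0.039) [[350.3172 266.5903]]
(0.011, 0.231, 0.039) [[411.0957 266.5671]]
(-0.089, 0.176, 0.062) [[128.739  434.4656]]
(-0.071, 0.176, 0.062) [[179.7216 434.4408]]
tcp [[380.6886 346.4141]]
0.003479645163712379 [0.5266 0.2757 0.032 ]
```

Run:
```python
import cv2
a=cv2.imread("pics/s3.png")[300:450,480:680]; cv2.imwrite("pics/s3c.png",cv2.resize(a,None,fx=3.9,fy=3.9,interpolation=cv2.INTER_CUBIC))
```

```text
(no output)
```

View pics/w3b.png

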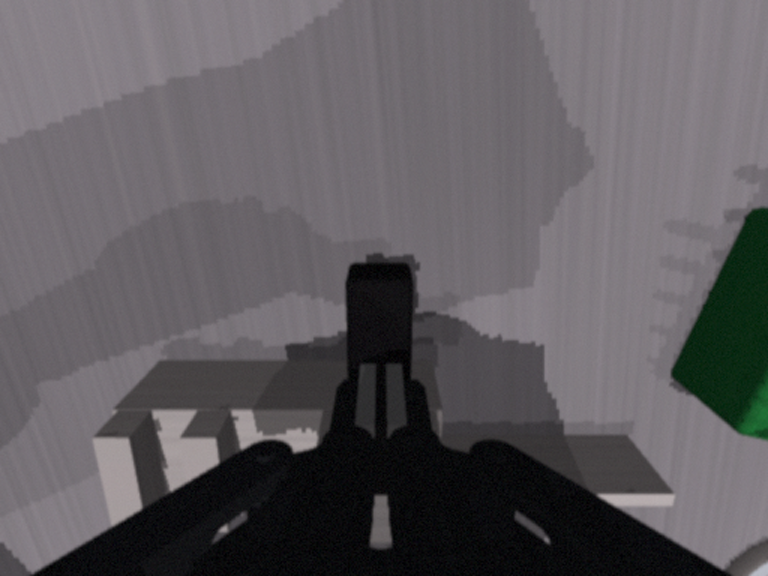

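View pics/s3c.png

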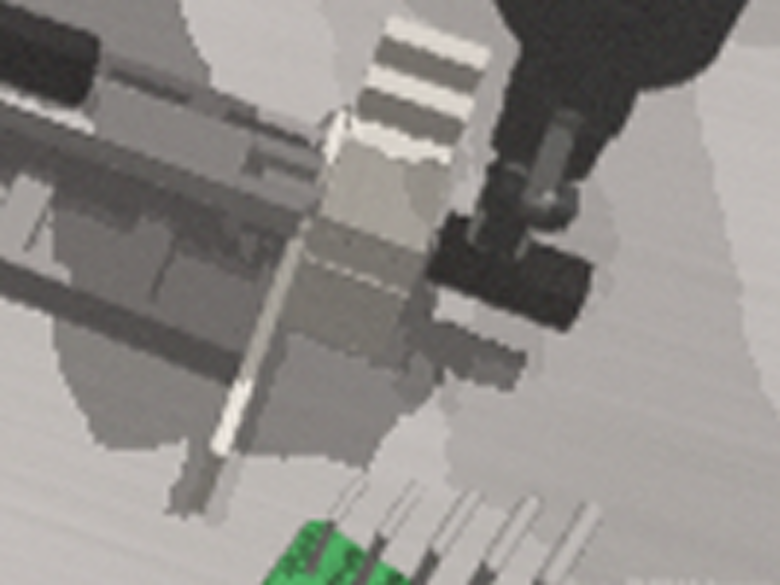

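```bash
python3 - <<'E'
from h import *
S,D=cam('scene'),cam('side')
T=tool(); print(T)
for z in (.032,.06,.1):
  P=T[:3,3].copy();P[2]=z
  u=proj(S,P)[0]; print(z,'scene crop',(u*1.5-(480,300))*3.9,'side15',proj(D,P)[0]*1.5)
print(bot.read_joint_efforts())
E
python3 - <<'E'
import cv2
a=cv2.imread("pics/d3.png")[360:500,130:330]; cv2.imwrite("pics/d3c.png",cv2.resize(a,None,fx=3.9,fy=3.9,interpolation=cv2.INTER_CUBIC))
E
```

```text
[[ 0.9955 -0.      0.0943  0.5266]
 [-0.0943 -0.      0.9955  0.2756]
 [-0.     -1.     -0.      0.032 ]
 [ 0.      0.      0.      1.    ]]
0.032 scene crop [464.4949 284.721 ] side15 [231.1606 441.1898]
0.06 scene crop [484.8894 241.7751] side15 [228.3456 430.5371]
0.1 scene crop [515.7545 176.7807] side15 [224.1498 414.6587]
[  0.0009 -51.8352  21.8633   0.0019   0.0001   0.    ]
```

View pics/d3c.png

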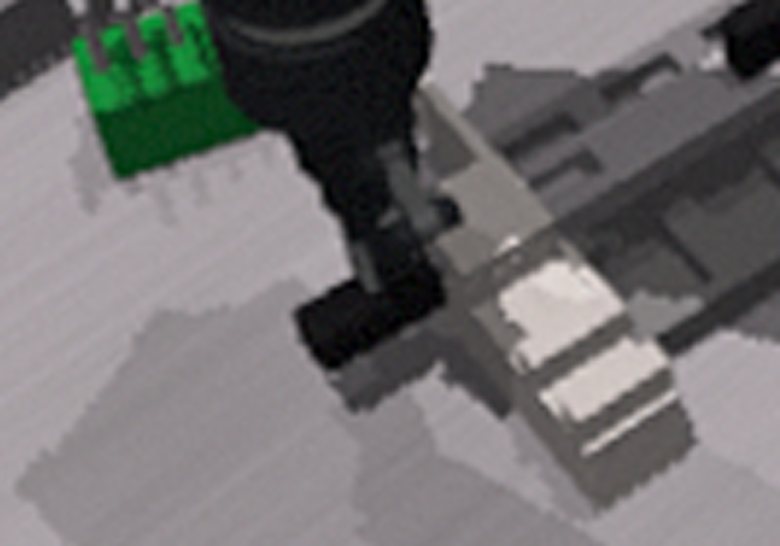

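Run:
```python
from h import *
bot.set_gripper(.6); print(bot.read_gripper_width()); shot('wrist','w4')
bot.set_gripper(.3); print(bot.read_gripper_width());bot.set_gripper(.15); print(bot.read_gripper_width(),bot.read_ft_force());shot('wrist','w4b')
bot.set_gripper(0.); print(bot.read_gripper_width()); print(bot.read_clock())
```

```text
0.5986016403326534
0.2987024505916447
0.14879602143672782 [-0.9846  0.2304  0.9985]
-4.1297240783957044e-05
8.7917
```

View pics/w4.png

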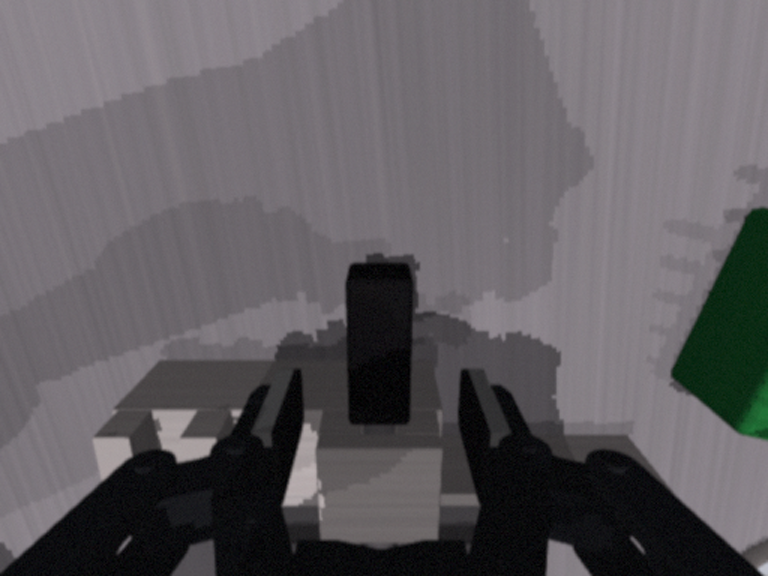

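View pics/w4b.png

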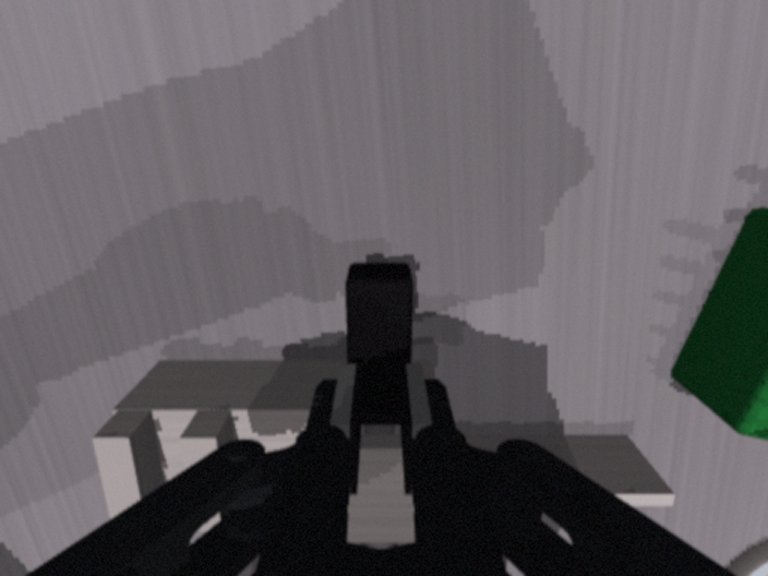

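```bash
python3 - <<'E'
from h import *
q=down(car()[2])
bot.move_linear(C(0,.196,.14),.2)
bot.move_linear(C(0,.29,.08),.2)
print(bot.read_gripper_width())
print(bot.move_linear(C(0,.29,.003),.03,until_force=4),bot.read_position(),bot.read_ft_force())
shot('scene','s5');shot('side','d5');shot('wrist','w5')
bot.move_linear(C(0,.29,.08),.2)
print(bot.read_clock())
E
python3 - <<'E'
import cv2
a=cv2.imread("pics/d5.png")[340:500,100:330]; cv2.imwrite("pics/d5c.png",cv2.resize(a,None,fx=3.4,fy=3.4,interpolation=cv2.INTER_CUBIC))
E
```

```text
-0.0061144358788911835
False [0.5356 0.3693 0.0031] [ 0.2989 -0.3124  0.161 ]
13.5917
```

View pics/d5c.png

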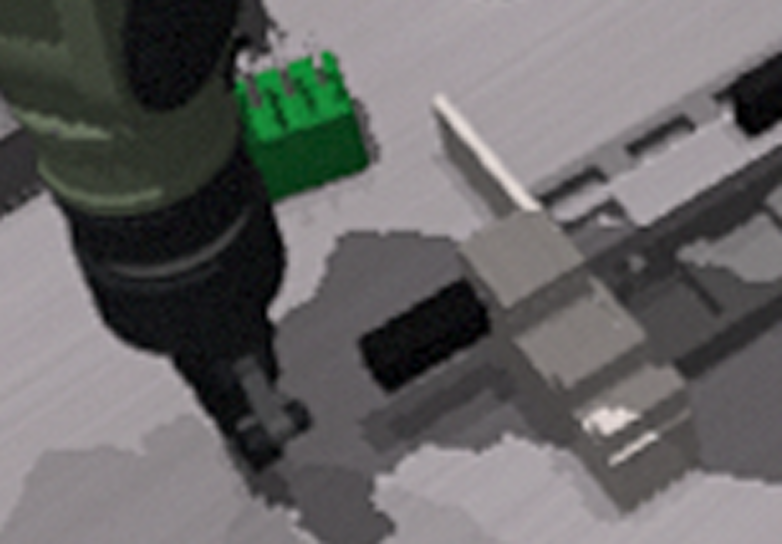

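View pics/w5.png

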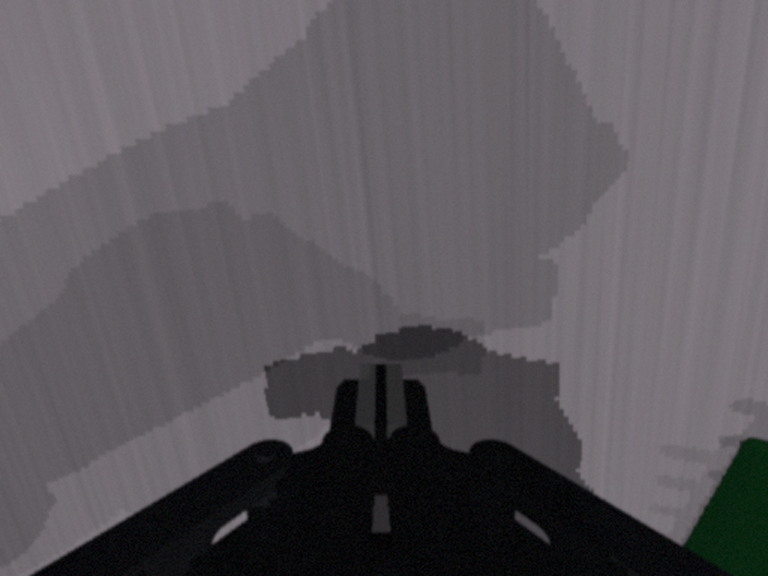

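```bash
python3 - <<'E'
from h import *
S,D=cam('scene'),cam('side'); T=np.load('pics/w5_T.npy')
for z in (.0,.015,.03,.045):
  P=T[:3,3]+[0,0,z]
  print(z,'side crop',(proj(D,P)[0]*1.5-(100,340))*3.4,'scene',proj(S,P)[0]*1.5,'wrist',proj(cam('wrist',T),P)*1.5, proj(cam('wrist',T),P+[0,.011,0])*1.5)
E
python3 - <<'E'
import cv2
a=cv2.imread("pics/s5.png")[270:420,550:750]; cv2.imwrite("pics/s5c.png",cv2.resize(a,None,fx=3.9,fy=3.9,interpolation=cv2.INTER_CUBIC))
E
```

```text
0.0 side crop [271.468  493.7074] scene [656.504  407.8121] wrist [[380.6892 346.4136]] [[378.0423 320.9399]]
0.015 side crop [264.6311 475.4846] scene [660.0348 402.3491] wrist [[380.744  363.7822]] [[377.8827 336.5816]]
0.03 side crop [257.6637 456.9142] scene [663.6562 396.7459] wrist [[380.8084 384.1651]] [[377.6948 354.997 ]]
0.045 side crop [250.5623 437.9863] scene [667.3717 390.997 ] wrist [[380.8849 408.4216]] [[377.4703 376.9958]]
```

View pics/s5c.png

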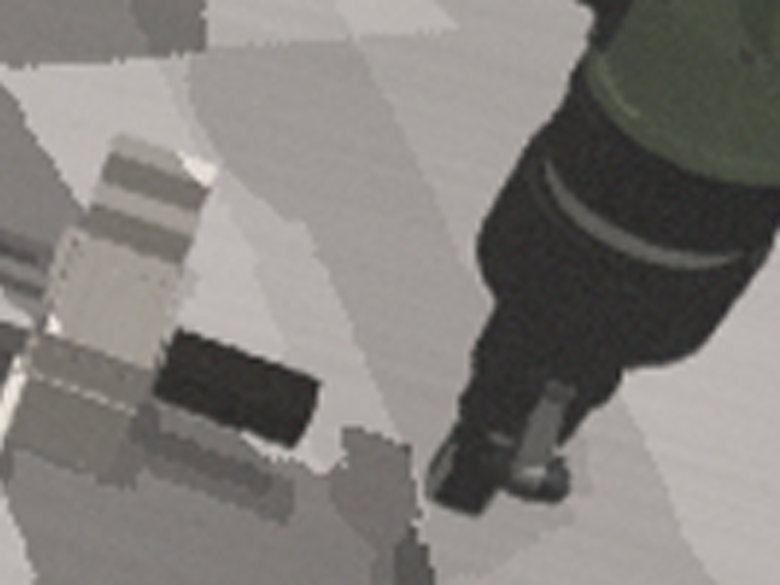

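Run:
```python
from h import *
bot.move_linear(C(0,.29,.008),.1)
print(bot.read_gripper_width(), bot.read_ft_force())
print(bot.move_linear(C(0,.29,-.035),.015,until_force=4),bot.read_position(),bot.read_ft_force())
shot('side','d6')
bot.move_linear(C(0,.29,.08),.2)
print(bot.read_clock())
```

```text
-0.0008829235805579471 [-0.0839 -0.3635 -0.0298]
True [ 0.5355  0.3693 -0.033 ] [-0.2926 -0.0537  4.9712]
17.6667
```

```bash
cat >> h.py <<'E'
TIP=.033   # measured by bench touch: real finger tips are 33 mm short of the commanded TCP
def P(x,y,tipz): return C(x,y,tipz-TIP)
E
python3 - <<'E'
from h import *
bot.set_gripper(.6,80)
bot.move_linear(P(0,.198,.14),.2)
print(bot.move_linear(P(0,.198,.036),.08,until_force=6), bot.read_position())
bot.set_gripper(0,80); print(bot.read_gripper_width(),bot.read_ft_force())
shot('wrist','w7'); shot('side','d7')
print(bot.read_clock())
E
```

```text
False [0.5274 0.2779 0.0036]
0.2378786812480964 [-0.8694 -0.3677  4.1664]
20.7667
```

View pics/w7.png

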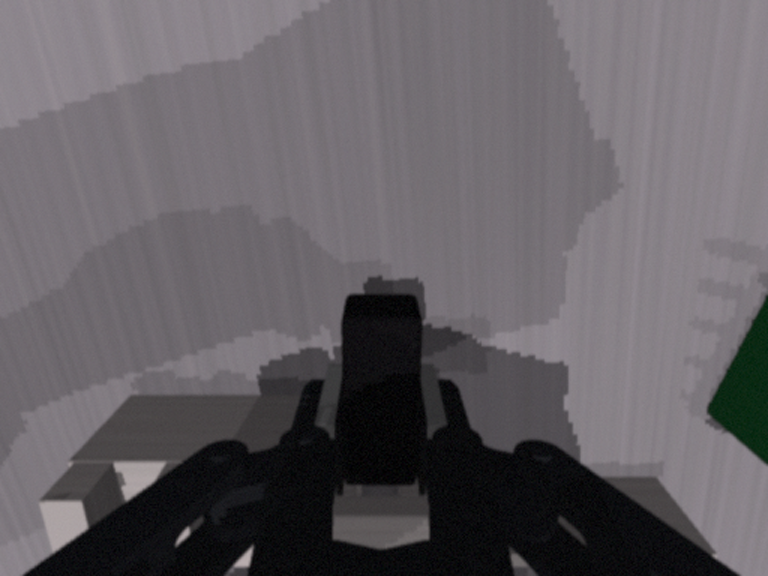

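```bash
python3 - <<'E'
from h import *
z=.036
print(bot.move_linear(P(0,.198+.085,z),.08), bot.read_ft_force(),bot.read_gripper_width())
bot.move_linear(P(0,.198+.085,z+.04),.1)
print(bot.read_ft_force(),bot.read_gripper_width())
shot('wrist','w8'); shot('side','d8'); shot('scene','s8')
print(bot.read_clock())
E
python3 - <<'E'
import cv2
a=cv2.imread("pics/d8.png")[340:500,60:290]; cv2.imwrite("pics/d8c.png",cv2.resize(a,None,fx=3.4,fy=3.4,interpolation=cv2.INTER_CUBIC))
E
```

```text
False [ 0.4078  0.5946 -0.3488] 0.2420299619880251
[ 0.3954 -0.5164 -1.3542] 0.2355436201032316
22.6833
```

View pics/w8.png

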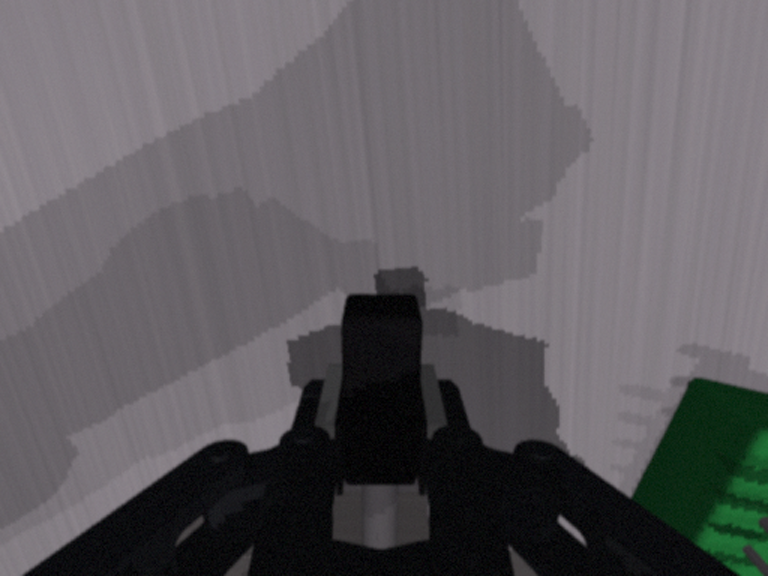

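View pics/d8c.png

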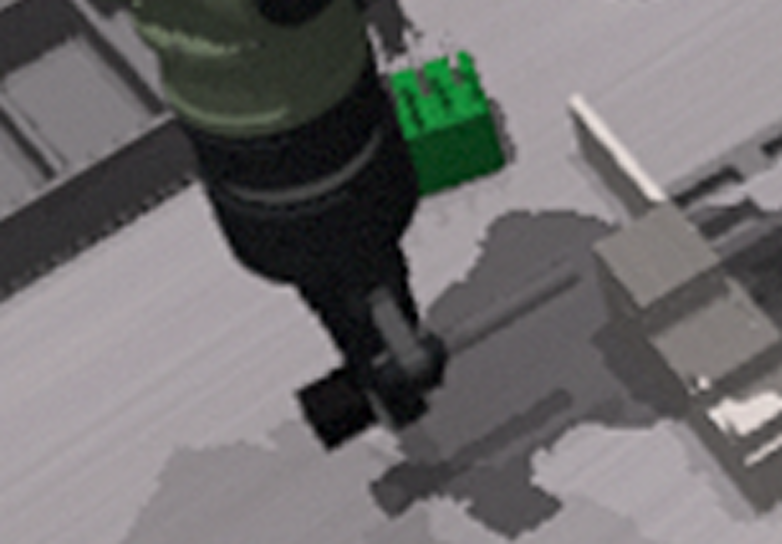

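```bash
python3 - <<'E'
from h import *
z=.036
bot.move_linear(P(-.08,.198+.06,z+.04),.12)
bot.move_linear(P(-.08,.198+.004,z+.04),.1)
shot('wrist','w9'); print(bot.read_ft_force())
print(bot.move_linear(P(-.08,.198+.004,z+.012),.06,until_force=5),bot.read_position(),bot.read_ft_force())
shot('wrist','w9b'); shot('side','d9'); shot('scene','s9')
print(bot.read_clock())
E
python3 - <<'E'
import cv2
a=cv2.imread("pics/s9.png")[270:420,500:700]; cv2.imwrite("pics/s9c.png",cv2.resize(a,None,fx=3.9,fy=3.9,interpolation=cv2.INTER_CUBIC))
a=cv2.imread("pics/d9.png")[370:500,150:350]; cv2.imwrite("pics/d9c.png",cv2.resize(a,None,fx=3.9,fy=3.9,interpolation=cv2.INTER_CUBIC))
E
```

```text
[-0.4226 -0.0287 -1.7682]
False [0.4473 0.2891 0.0146] [-0.4393  0.057  -1.476 ]
25.0583
```

View pics/w9b.png

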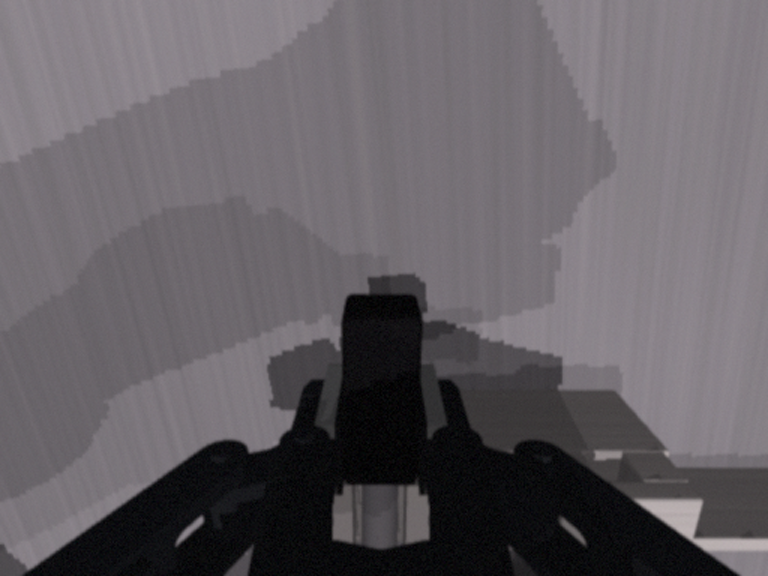

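View pics/d9c.png

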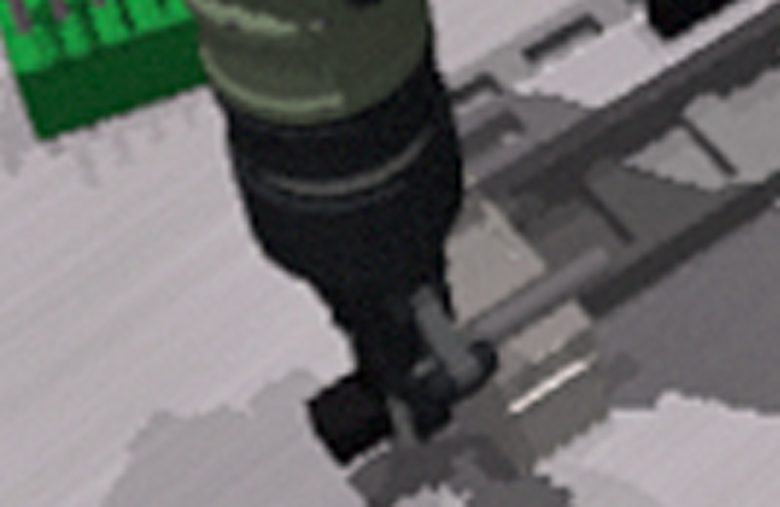

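View pics/s9c.png

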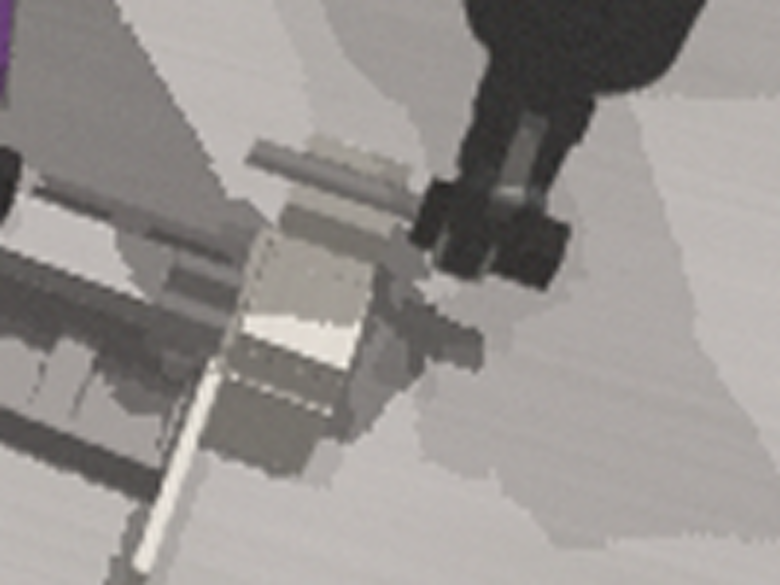

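```bash
python3 - <<'E'
from h import *
z=.036
print(bot.move_linear(P(-.08,.202,z),.03,until_force=4),bot.read_position(),bot.read_ft_force())
shot('wrist','w10')
bot.set_gripper(.5); print(bot.read_position(),bot.read_ft_force())
bot.move_linear(P(-.08,.202,.14),.15)
bot.move_pose(P(-.06,.13,.22),down(car()[2]))
shot('wrist','w11'); shot('side','d11'); shot('scene','s11')
print(bot.read_clock())
E
python3 - <<'E'
import cv2
a=cv2.imread("pics/d11.png")[370:500,150:350]; cv2.imwrite("pics/d11c.png",cv2.resize(a,None,fx=3.9,fy=3.9,interpolation=cv2.INTER_CUBIC))
E
```

```text
True [0.4477 0.2892 0.0034] [-0.4557 -0.0243  5.0561]
[0.4467 0.2889 0.0027] [-0.1856  0.0065  0.3647]
27.375
```

View pics/w11.png

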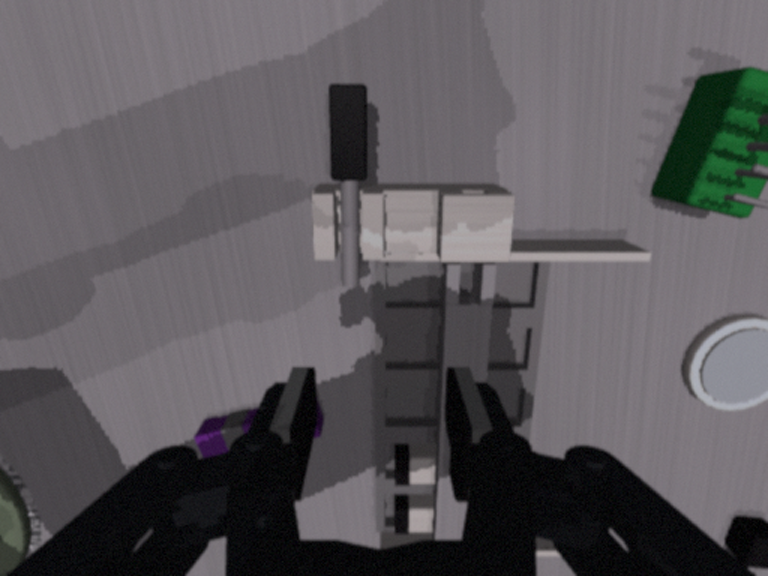

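View pics/d11c.png

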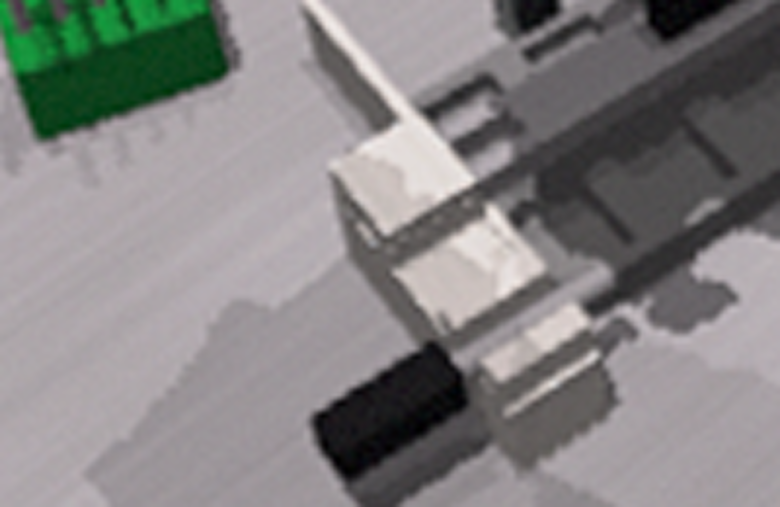

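Run:
```python
from h import *
bot.move_pose(P(0,0,.14),down(car()[2]))
bot.set_gripper(.5,50)
print(bot.move_linear(P(0,0,.066),.08,until_force=6))
bot.set_gripper(0,50); print(bot.read_gripper_width(),bot.read_ft_force())
print(bot.move_linear(P(.089,0,.066),.08,until_force=15),bot.read_position(),P(.089,0,.066),bot.read_ft_force())
bot.set_gripper(.5)
bot.move_linear(P(.089,0,.16),.15)
shot('wrist','w12'); shot('scene','s12')
print(bot.read_clock())
```

```text
False
0.17636262519608867 [-0.4378  0.6578  5.4184]
False [0.597  0.072  0.0337] [np.float64(0.596780010320978), np.float64(0.07215371534322983), 0.033] [-2.138  -0.6557  4.757 ]
32.2417
```

View pics/s12.png

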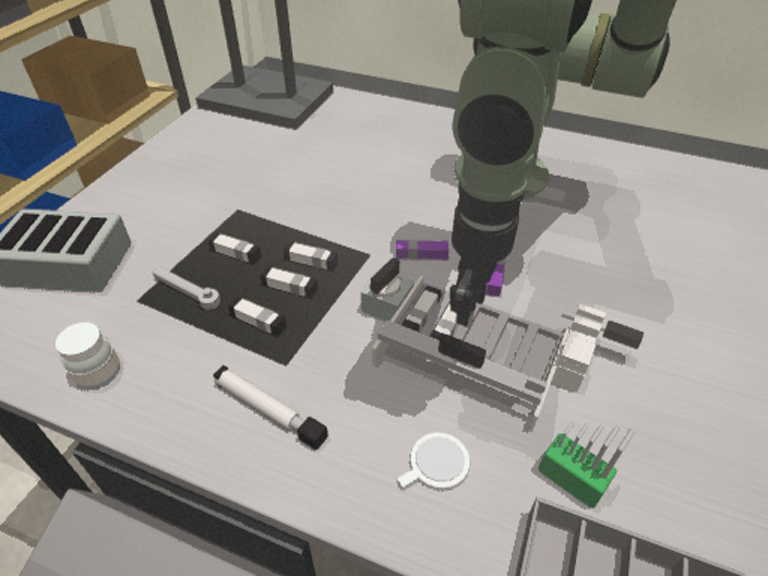

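Run:
```python
from h import *
S=cam('scene'); X=onplane(S,[(157,165),(207,171),(193,188),(171,210)],.018); print(X)
c=X[:,:2].mean(0)
bot.move_pose([c[0],c[1],.22],down(0))
shot('wrist','w13'); 
for r in bot.search_frame('wrist','pack5'): print(np.round(np.array(r['bbox'])*1.5),round(r['confidence'],2))
print(bot.read_position(),bot.read_clock())
```

```text
[[ 0.4758 -0.41    0.018 ]
 [ 0.444  -0.2638  0.018 ]
 [ 0.5197 -0.268   0.018 ]
 [ 0.6119 -0.282   0.018 ]]
[321. 304.  37. 117.] 0.85
[256. 119.  57. 143.] 0.81
[367. 132.  38. 138.] 0.67
[471. 145.  69. 133.] 0.66
[ 0.5132 -0.3047  0.2196] 33.8167
```

View pics/w13.png

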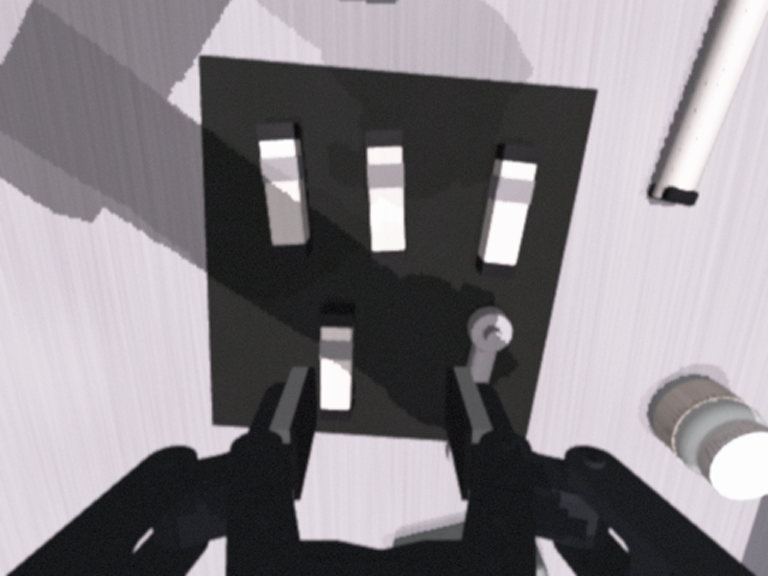

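Run:
```python
from h import *
W=cam('wrist',np.load('pics/w13_T.npy'))
# white top-face corners: top-left, top-right, bottom-right, bottom-left
Q={'A':[(260,141),(296,139),(308,243),(274,246)],'B':[(367,147),(402,147),(405,250),(371,251)],'C':[(502,160),(536,161),(517,267),(483,264)],'D':[(321,327),(353,327),(350,411),(320,410)]}
for k,q in Q.items():
    X=onplane(W,np.array(q)/1.5,.029)[:,:2]; a=(X[0]+X[1])/2;b=(X[2]+X[3])/2; d=a-b
    print(k,X.mean(0),'len',np.linalg.norm(d),'wid',np.linalg.norm(X[1]-X[0]),np.linalg.norm(X[2]-X[3]),'ang',np.arctan2(d[1],d[0]))
print(onplane(W,np.array([(387,132),(387,270),(285,119),(285,262)])/1.5,.029))
import cv2
b=cv2.imread('pics/w13.png')[100:290,230:560]; b=np.clip(b.astype(float)*3,0,255).astype(np.uint8); cv2.imwrite('pics/w13c.png',cv2.resize(b,None,fx=2.3,fy=2.3))
```

```text
A [ 0.4413 -0.2689] len 0.07749521946231527 wid 0.026208669212807064 0.026613578133896122 ang 1.6344292241317924
B [ 0.5175 -0.2736] len 0.07731088885939193 wid 0.025466906767300023 0.0264823946726392 ang 1.6097824474572628
C [ 0.611  -0.2843] len 0.08022596146944684 wid 0.025027905777858662 0.02705081580473746 ang 1.4766896319918958
D [ 0.4756 -0.4162] len 0.07900031369370428 wid 0.026279364652914465 0.02618974740683165 ang 1.5211720721976523
[[ 0.5178 -0.2246  0.029 ]
 [ 0.5183 -0.328   0.029 ]
 [ 0.4448 -0.2159  0.029 ]
 [ 0.4383 -0.3216  0.029 ]]
```

View pics/w13c.png

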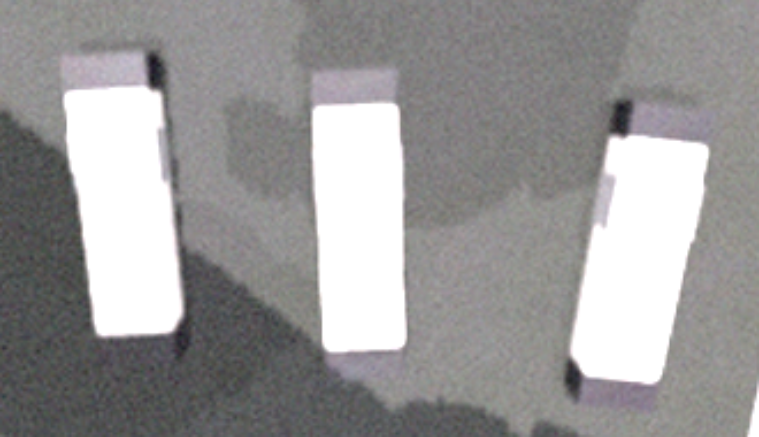

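```bash
cat >> h.py <<'E'
def pick(xy,ang,tipz=.017):
    q=down(ang-np.pi/2)
    bot.move_pose([xy[0],xy[1],.10-TIP],q)
    bot.set_gripper(.6,70)
    hit=bot.move_linear([xy[0],xy[1],tipz-TIP],.08,until_force=6)
    bot.set_gripper(0,70); w=bot.read_gripper_width()
    print('pick hit',hit,'w',w,bot.read_position(),bot.read_ft_force())
    bot.move_linear([xy[0],xy[1],.11-TIP],.12)
    print('w',bot.read_gripper_width(),bot.read_ft_force())
def above(j,z=.11):
    bot.move_pose(P(0,-.104+.052*j,z),down(car()[2]+np.pi/2))
    print('w',bot.read_gripper_width())
E
python3 - <<'E'
from h import *
pick((.4413,-.2689),1.634)
above(2)
shot('wrist','w14'); shot('scene','s14')
print(bot.read_position(),bot.read_clock())
E
```

```text
pick hit False w 0.28450017902786495 [ 0.4415 -0.2693 -0.0152] [-1.0706 -0.5413  4.4324]
w 0.2832975627664325 [-0.1183  0.5723 -2.4785]
w 0.2834735801422806
[0.5085 0.0793 0.0769] 38.6833
```

View pics/w14.png

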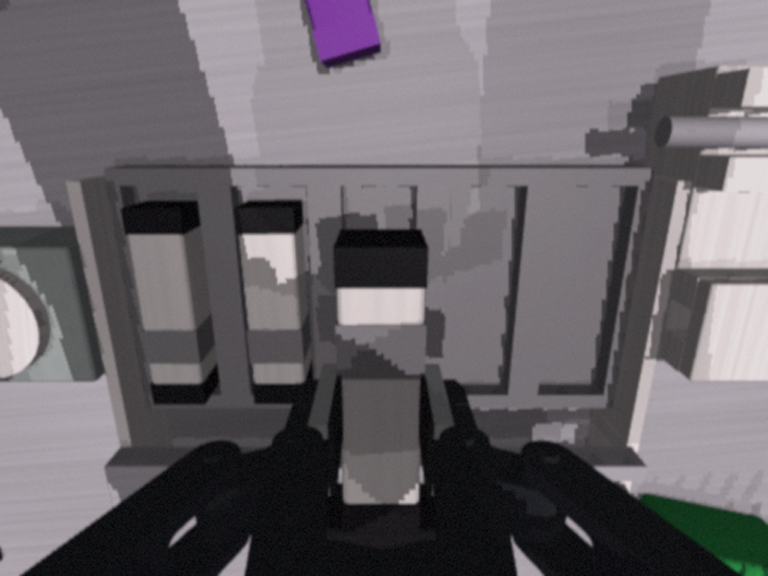

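View pics/s14.png

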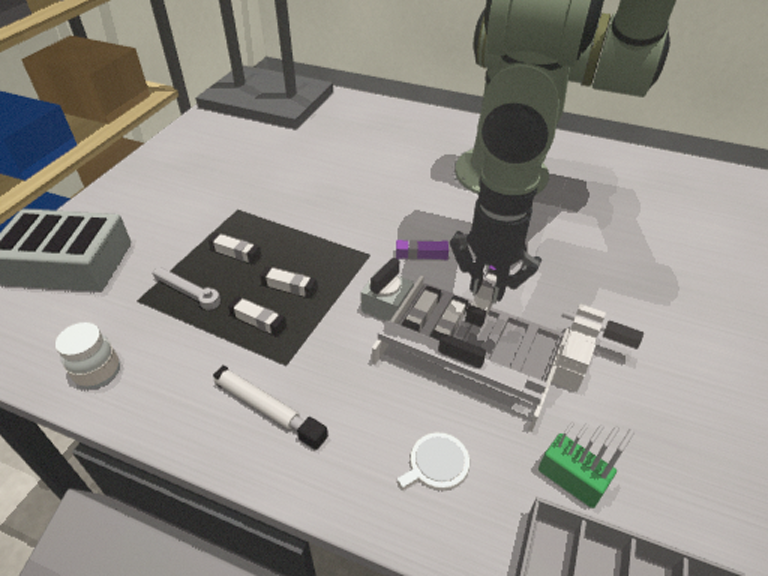

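```bash
cat > ov.py <<'E'
from h import *
import sys
fn=sys.argv[1]; W=cam('wrist',np.load(f'pics/{fn}_T.npy')); b=cv2.imread(f'pics/{fn}.png')
def ln(pts,col):
    uv=proj(W,[C(*np.array(p)/1e3) for p in pts])*1.5; cv2.polylines(b,[np.round(uv*16).astype(int)],True,col,1,cv2.LINE_AA,4)
def rect(x0,x1,y0,y1,z): return [(x0,y0,z),(x1,y0,z),(x1,y1,z),(x0,y1,z)]
for j in range(5):
    ln(rect(-56,56,-122+52*j,-86+52*j,22),(0,255,0)); ln(rect(-56,56,-122+52*j,-86+52*j,10),(0,120,255))
ln(rect(-64,64,-128,128,22),(255,255,0))
cv2.imwrite(f'pics/{fn}o.png',b)
E
python3 ov.py w14
```

```text
(no output)
```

View pics/w14o.png

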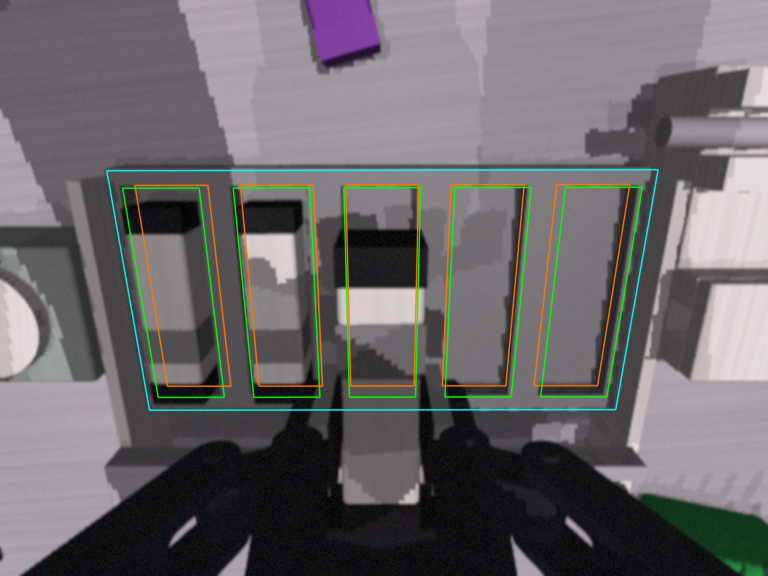

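```bash
cat >> h.py <<'E'
def place(j,y0=-.0008,x0=0.):
    y=-.104+.052*j+y0
    print('w',bot.read_gripper_width())
    h=bot.move_linear(P(x0,y,.042),.1,until_force=8); print('hit',h)
    h=bot.move_linear(P(x0,y,.0235),.03,until_force=5); print('hit',h,bot.read_position()[2]+TIP,bot.read_ft_force())
    bot.set_gripper(.44)
    bot.move_linear(P(x0,y,.11),.12)
E
python3 - <<'E'
from h import *
place(2)
bot.move_pose(P(0,.0,.17),down(car()[2]+np.pi/2))
shot('wrist','w15')
print(bot.read_position(),bot.read_clock())
E
python3 ov.py w15
```

```text
w 0.28107450511059645
hit False
hit True 0.024799863698223165 [-0.1023  0.0741  5.6982]
[0.5077 0.0805 0.1363] 41.6333
```

View pics/w15o.png

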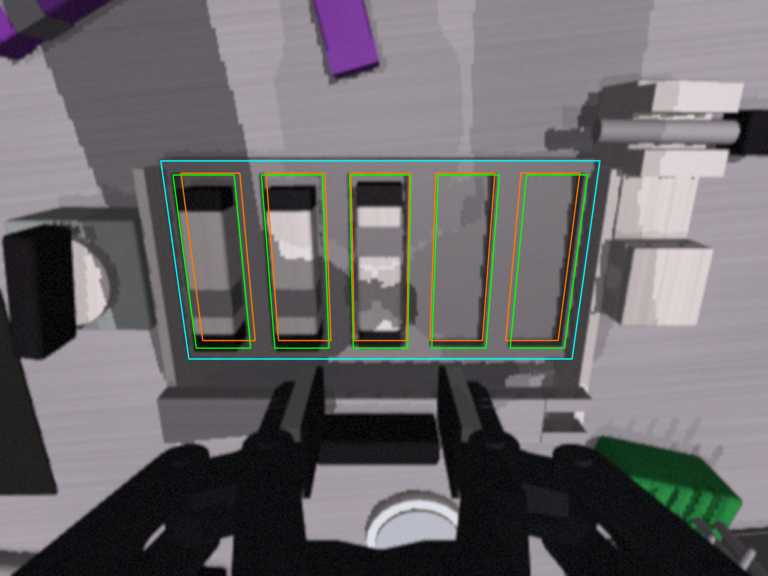

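Run:
```python
from h import *
bot.move_pose([.54,-.29,.21],down(0))
shot('wrist','w16'); print(bot.read_clock())
W=cam('wrist',np.load('pics/w16_T.npy'))
for n,c in [('B',(.5175,-.2736,.029)),('C',(.611,-.2843,.029)),('D',(.4756,-.4162,.029))]: print(n,proj(W,c)*1.5)
```

```text
43.1
B [[350.4669 224.3614]]
C [[475.2566 238.691 ]]
D [[303.5591 393.1434]]
```

View pics/w16.png

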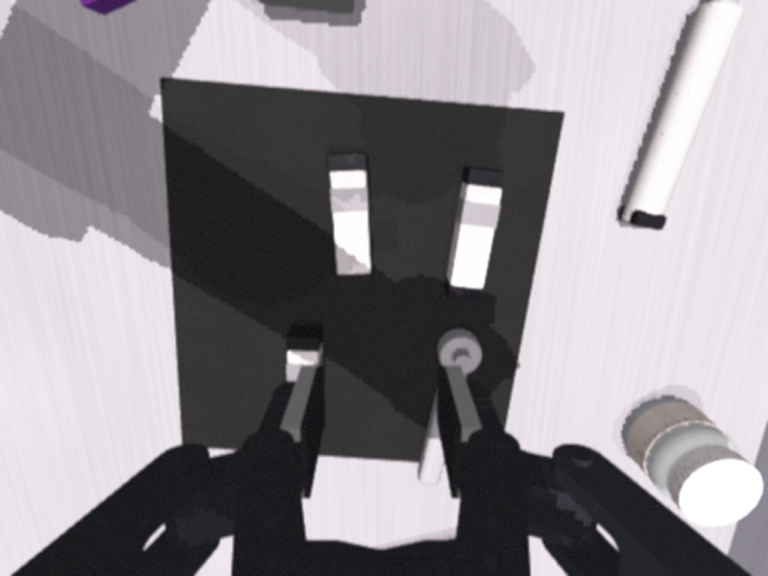

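B is centred at (350,222) and C at (476,236), which matches the earlier positions. I'll pick B for cell 3.

```bash
python3 - <<'E'
from h import *
pick((.5175,-.2736),1.61)
above(3)
shot('wrist','w17')
print(bot.read_clock())
E
python3 ov.py w17
```

```text
pick hit False w 0.28216673760735766 [ 0.518  -0.2739 -0.0151] [-0.8546  1.378   5.4896]
w 0.27999873101877465 [-1.1267 -0.0549 -1.4036]
w 0.2805987241705286
48.025
```

View pics/w17o.png

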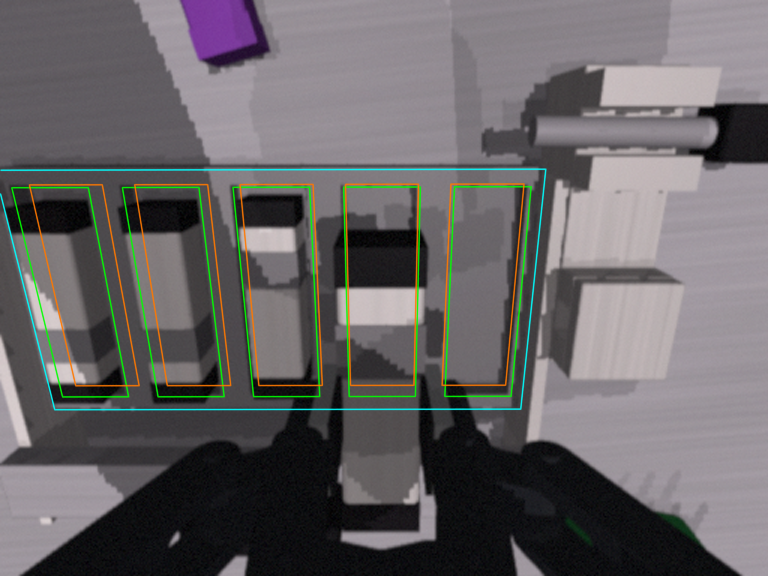

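Run:
```python
from h import *
place(3)
bot.move_pose([.56,-.29,.21],down(0))
shot('wrist','w18'); print(bot.read_clock())
W=cam('wrist',np.load('pics/w18_T.npy'))
for n,c in [('C',(.611,-.2843,.029)),('D',(.4756,-.4162,.029))]: print(n,proj(W,c)*1.5)
```

```text
w 0.282611499582712
hit False
hit True 0.024877019459741405 [-1.2931 -0.8993  5.5097]
52.2583
C [[448.4471 238.7693]]
D [[279.5646 393.1639]]
```

View pics/w18.png

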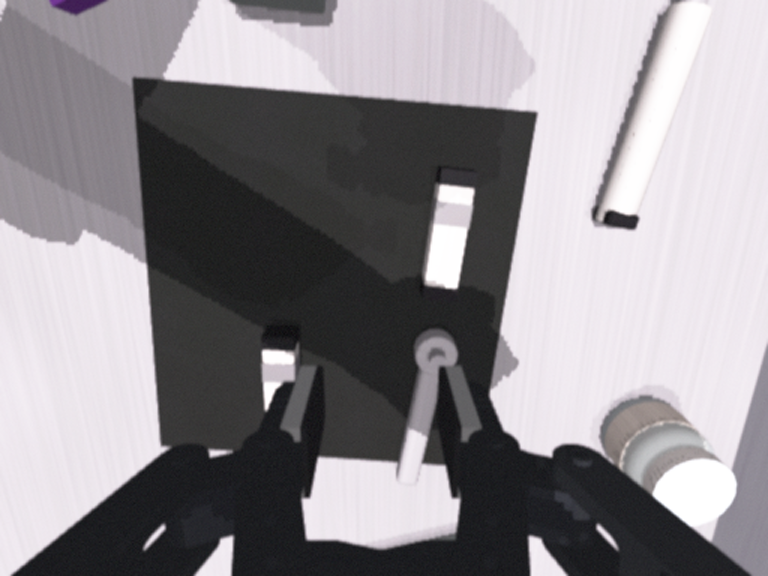

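```bash
python3 - <<'E'
from h import *
pick((.611,-.2843),1.4767)
above(4)
shot('wrist','w19')
print(bot.read_clock())
E
python3 ov.py w19
```

```text
pick hit False w 0.28089332796920613 [ 0.6117 -0.2847 -0.015 ] [-0.5738  0.9847  5.2099]
w 0.2774933481682545 [ 0.7407  0.6042 -1.7356]
w 0.28376909980464726
57.45
```

View pics/w19o.png

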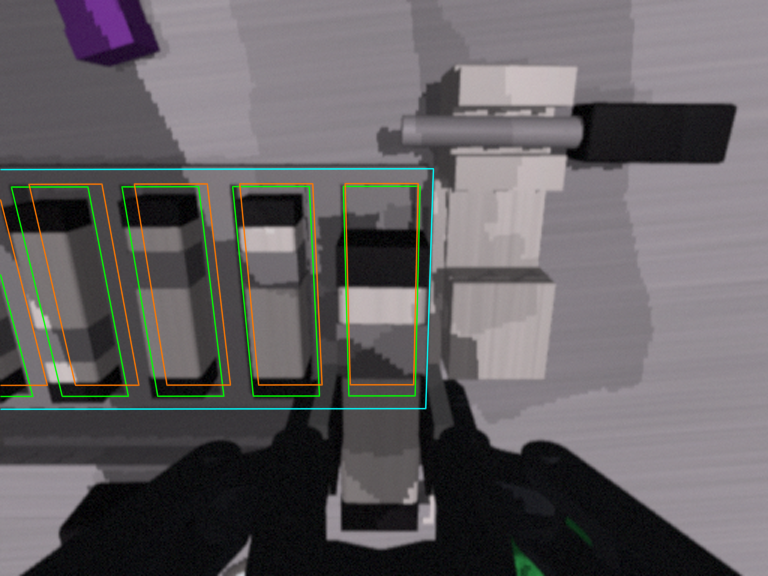

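```bash
python3 - <<'E'
from h import *
y=.104-.0033
print(bot.move_linear(P(0,y,.11),.1), bot.read_gripper_width())
h=bot.move_linear(P(0,y,.042),.06,until_force=5); print('hit',h,bot.read_position()[2]+TIP)
shot('wrist','w20')
if not h:
    h=bot.move_linear(P(0,y,.0235),.03,until_force=5); print('hit',h,bot.read_position()[2]+TIP,bot.read_ft_force())
print(bot.read_clock())
shot('wrist','w20b')
E
python3 ov.py w20b
```

```text
False 0.27897234094010787
hit False 0.042411956953847335
hit True 0.029304399232713607 [ 0.6278 -0.2041 -2.4459]
59.4833
```

View pics/w20b.png

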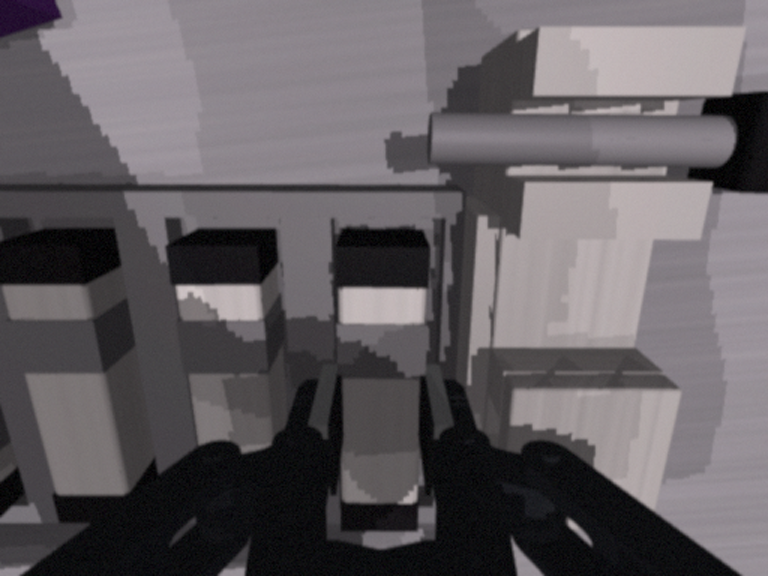

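Run:
```python
from h import *
y=.104-.0018
print(bot.move_linear(P(0,y,.032),.05), bot.read_ft_force())
h=bot.move_linear(P(0,y,.0235),.02,until_force=6); print('hit',h,bot.read_position()[2]+TIP,bot.read_ft_force())
print(bot.read_clock())
shot('wrist','w21')
```

```text
False [-1.5911 -4.2416 -2.7545]
hit True 0.0306860874177739 [ 0.5548 -1.7809  0.1348]
59.9917
```

View pics/w21.png

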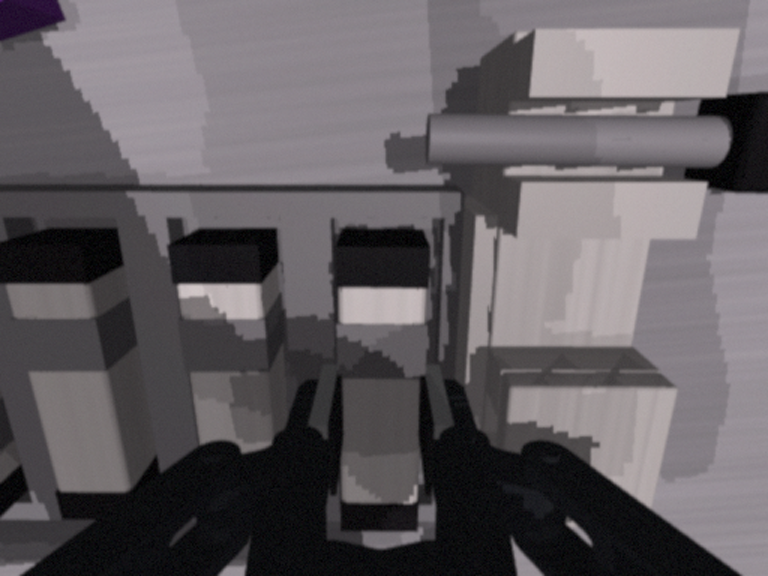

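Run:
```python
from h import *
y=.104-.0040
print(bot.move_linear(P(0,y,.0305),.03), bot.read_ft_force())
h=bot.move_linear(P(0,y,.0235),.02,until_force=7); print('hit',h,bot.read_position()[2]+TIP,bot.read_ft_force())
print(bot.read_clock())
```

```text
False [-0.9677 -1.5189 -0.0022]
hit True 0.026740694581028596 [-0.4177 -0.9763  6.887 ]
60.5917
```

```bash
python3 - <<'E'
from h import *
y=.100
bot.set_gripper(.33); print(bot.read_gripper_width(),bot.read_ft_force())
bot.set_gripper(.35); print(bot.read_gripper_width(),bot.read_ft_force())
print(bot.move_linear(P(0,y,.06),.05,until_force=10),bot.read_ft_force())
bot.move_linear(P(0,y,.11),.1)
bot.move_pose(P(0,.05,.17),down(car()[2]+np.pi/2))
shot('wrist','w22')
shot('side','d22');shot('scene','s22')
print(bot.read_clock())
E
python3 ov.py w22
```

```text
0.3285836293148276 [-1.8344 -6.6107  8.3935]
0.3433392385283125 [-1.4519 -8.6246  8.5817]
True [ 0.4758 -0.3934  0.5153]
62.8
```

View pics/w22o.png

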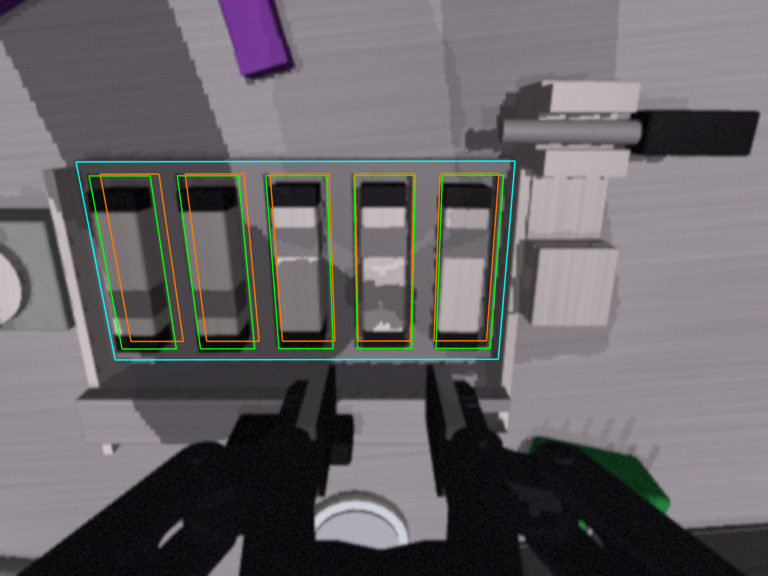

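Run:
```python
import cv2
a=cv2.imread("pics/d22.png")[310:480,210:440]; cv2.imwrite("pics/d22c.png",cv2.resize(a,None,fx=3.4,fy=3.4,interpolation=cv2.INTER_CUBIC))
a=cv2.imread("pics/s22.png")[250:430,350:620]; cv2.imwrite("pics/s22c.png",cv2.resize(a,None,fx=2.9,fy=2.9,interpolation=cv2.INTER_CUBIC))
```

```text
(no output)
```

View pics/d22c.png

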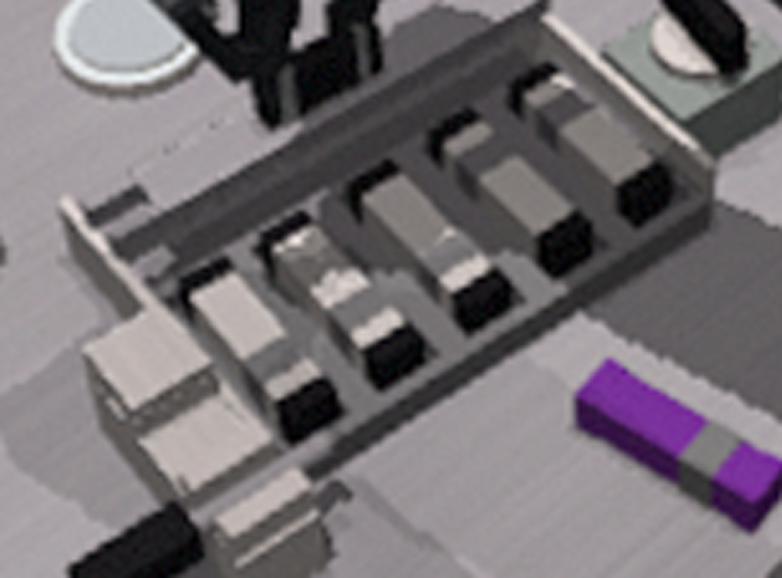

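View pics/s22c.png

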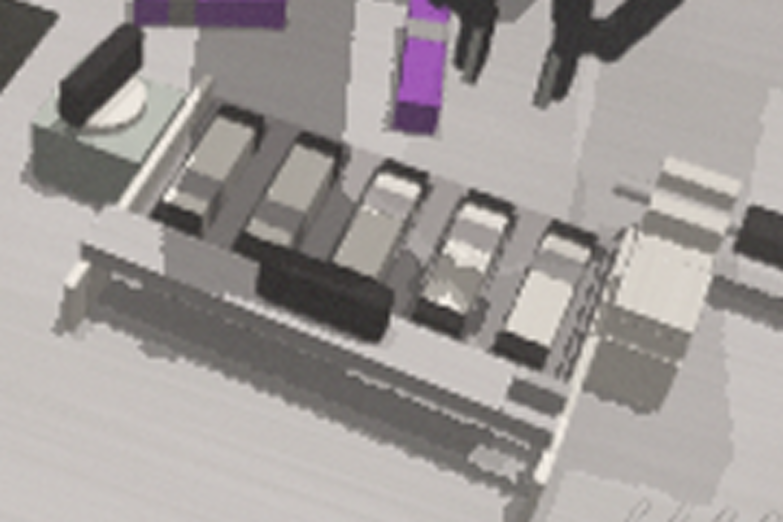

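```bash
python3 - <<'E'
from h import *
bot.move_pose(P(.089,0,.14),down(car()[2]))
bot.set_gripper(.5,50)
print(bot.move_linear(P(.089,0,.066),.08,until_force=6))
bot.set_gripper(0,50); print(bot.read_gripper_width(),bot.read_ft_force())
print(bot.move_linear(P(-.003,0,.066),.06,until_force=12),bot.read_position(),P(-.003,0,.066),bot.read_ft_force())
bot.set_gripper(.5); print(bot.read_ft_force())
bot.move_linear(P(0,0,.15),.15)
bot.move_pose(P(-.05,-.06,.17),down(car()[2]+np.pi/2))
shot('wrist','w23'); shot('scene','s23'); shot('side','d23')
print(bot.read_clock())
E
python3 ov.py w23
python3 - <<'E'
import cv2
a=cv2.imread("pics/s23.png")[250:430,350:620]; cv2.imwrite("pics/s23c.png",cv2.resize(a,None,fx=2.9,fy=2.9,interpolation=cv2.INTER_CUBIC))
E
```

```text
False
0.1767961596966756 [-2.321   0.5739  5.1453]
False [0.5075 0.0808 0.0337] [np.float64(0.5051892124792111), np.float64(0.08082122656090852), 0.033] [5.1834 0.2452 1.8316]
[-0.1777  0.7992  0.7791]
70.2417
```

View pics/w23o.png

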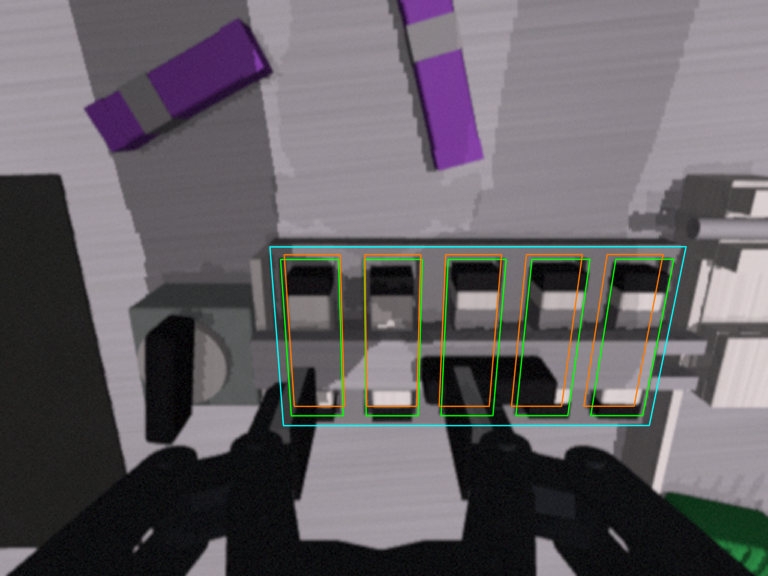

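View pics/s23c.png

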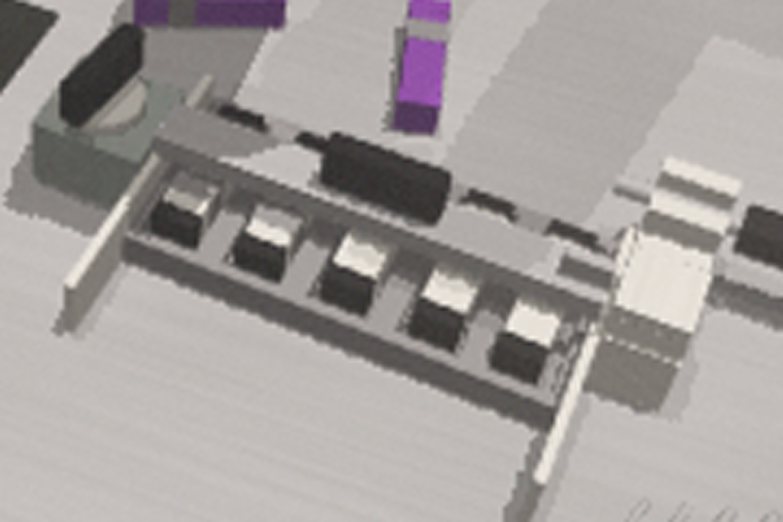

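Run:
```python
from h import *
bot.move_pose(P(-.06,-.176,.15),down(car()[2]-.15+np.pi/2))
shot('wrist','w24')
W=cam('wrist',np.load('pics/w24_T.npy'))
c=C(0,-.176,.09); print(proj(W,c)*1.5, proj(W,C(0,-.176,.058))*1.5)
print(bot.read_clock())
```

```text
[[399.6664 433.1656]] [[397.4451 398.6121]]
70.8333
```

View pics/w24.png

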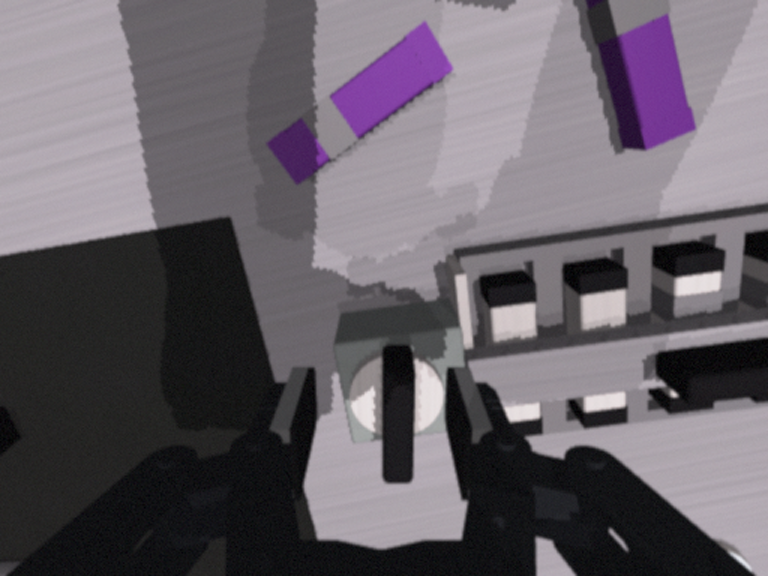

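Run:
```python
from h import *
W=cam('wrist',np.load('pics/w24_T.npy'))
k=onplane(W,np.array([(397,393)])/1.5,.058)[0]; print(k,C(0,-.176,.058))
xy=(k[:2]+np.array(C(0,-.176,0))[:2])/2
y0=car()[2]-.15+np.pi/2
pos=lambda z:[xy[0],xy[1],z-TIP]
bot.move_pose(pos(.13),down(y0)); bot.set_gripper(.5,60)
print(bot.move_linear(pos(.066),.08,until_force=6))
bot.set_gripper(0,60); print(bot.read_gripper_width(),bot.read_ft_force())
for d in [.2,.4,.6,.8,1.0,1.2]:
    bot.move_pose(pos(.066),down(y0-d)); print(d,bot.read_ft_force(),bot.read_moment(),bot.read_gripper_width())
np.save('knob.npy',[*xy,y0])
print(bot.read_clock()); shot('wrist','w25')
```

```text
[ 0.4881 -0.0941  0.058 ] [np.float64(0.4915945431228399), np.float64(-0.09467858815435246), 0.058]
False
0.1737841770192741 [-1.9279 -3.245   6.4576]
0.2 [-2.3485 -2.9749  6.2967] [-0.4573  0.4593  0.1876] 0.1743465054599339
0.4 [-2.6722 -3.8702  6.2127] [-0.4218  0.4383  0.1985] 0.1752856060645797
0.6 [-1.6643 -2.4718  7.2271] [-0.506   0.3791 -0.0386] 0.17493775054983218
0.8 [-3.1947 -2.6077  5.4248] [-0.4418  0.3778 -0.2182] 0.1706998035861947
1.0 [-2.025  -2.178   6.7242] [-0.4085  0.4678 -0.1562] 0.17525467108670803
1.2 [-1.8106 -2.6908  5.5077] [-0.4041  0.3161 -0.0333] 0.1726691731721565
74.5583
```

View pics/w25.png

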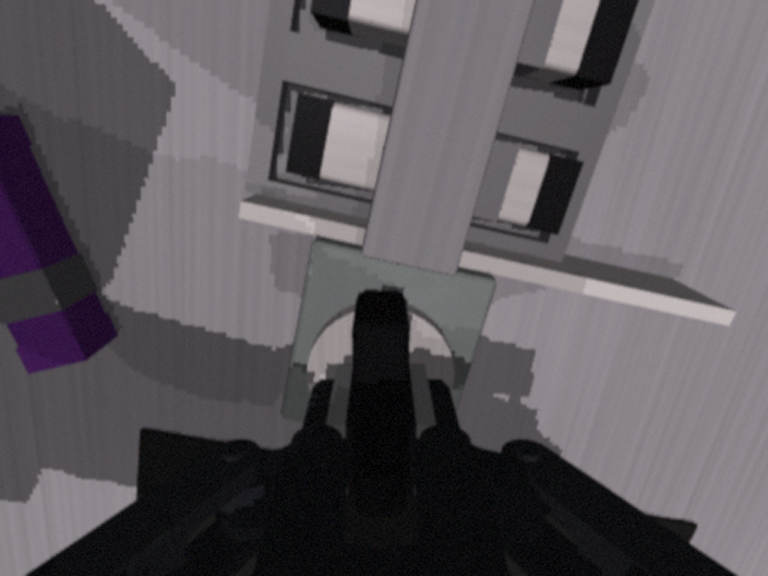

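Run:
```python
from h import *
x,y,y0=np.load('knob.npy')
bot.set_gripper(.45); bot.move_linear([x,y,.15-TIP],.12)
bot.move_pose(C(-.06,-.10,.16),down(car()[2]+np.pi/2)); shot('wrist','w26')
bot.move_pose([.36,-.16,.30],down(car()[2]+np.pi/2)); shot('wrist','w27');shot('scene','s27'); shot('side','d27')
print(bot.read_ft_force(),bot.read_clock())
```

```text
[-0.4698 -0.3217 -0.1008] 78.0
```

View pics/w26.png

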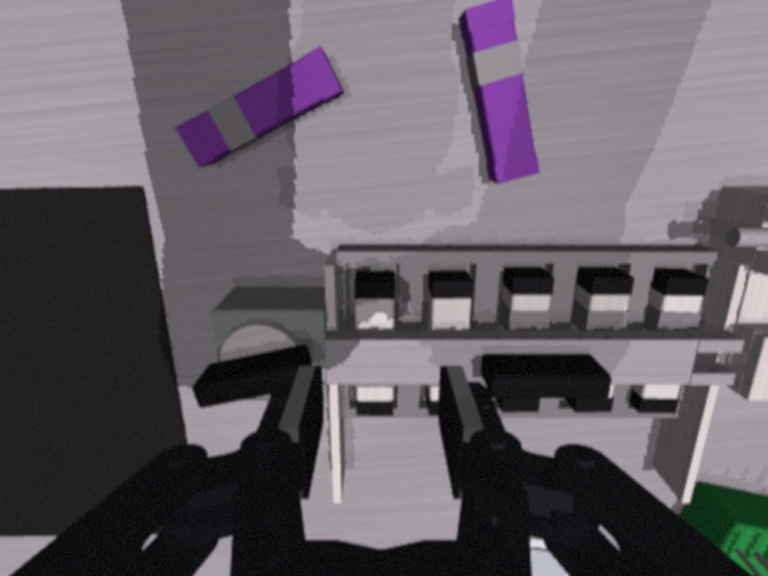

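View pics/s27.png

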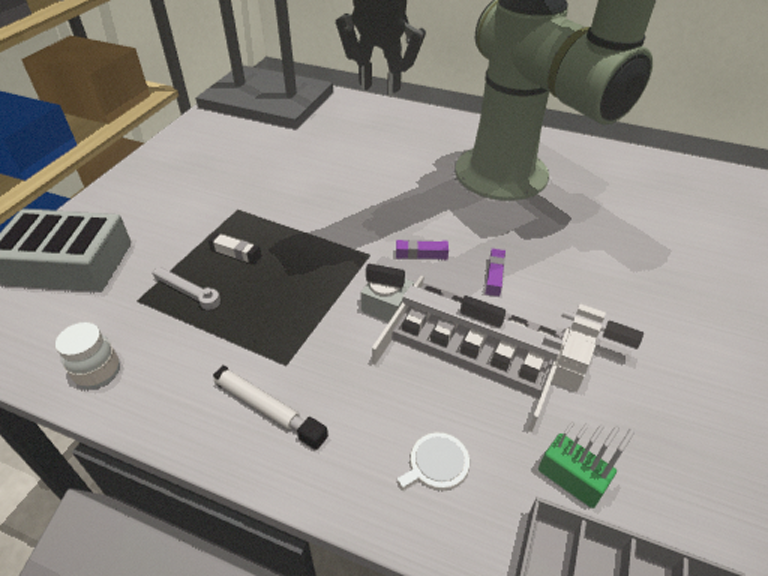

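View pics/d27.png

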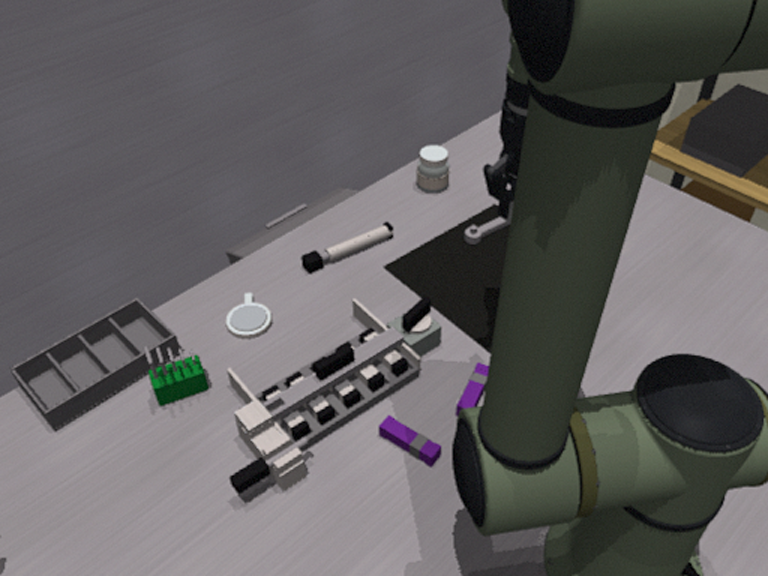

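Run:
```python
from cell import bot
bot.wait(0.3); print(bot.close_job(), bot.read_clock())
```

```text
the job is handed in; nothing more can be done
the job is handed in; nothing more can be done
```

The job is done and handed in at about 78 s on the robot's clock, but no verdict was reported.

**What I did**
- **Pin:** I drew it from the bore and laid it level in the notch. The shoulder sits about 4 mm outside the block's face, and the pin was still parked in the last pictures.
- **Packs:** Cells 0 and 1 already held packs, so I slid the keeper bar back and laid three spares in cells 2, 3 and 4. The fourth spare stays on the mat.
- **Keeper and knob:** I slid the bar home until it resisted with about 5 N at the stop. I then turned the knob 1.2 rad clockwise. The wrist moment changed sign on the way, which fits passing the detent, and the wing stayed near 1.35 rad after release.

**Checks that disagreed or went less cleanly**
- **Finger length:** My first grasp of the pin closed on nothing. A touch on the bench showed the real fingertips stop 33 mm short of the reported TCP. I corrected for that in every later move.
- **Cell 4:** A finger brushed the side rail while lowering this pack (about 4 to 9 N), so I shifted it a few millimetres toward -y. I released it about 2 mm higher than the other two. The pictures afterwards showed it lying flat like the rest.

In the last pictures all five cells were full. The ratchet, hex key holder, pump and reflector looked unmoved, though I did not measure them. The arm was clear of everything.

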